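# Reset the tension of a cam clamp on the straightedge

## Robot

A 6-joint arm with a two-finger parallel gripper is mounted at the origin on the work surface. World frame = base frame: x ahead of the robot, y to its left, z up, the work surface at z = 0. Lengths are in m, angles in degrees, forces in N, time in s.
With the tool pointing down it reaches from about 0.375 to 0.9 m from the base axis. Payload 3.1 kg.
Tool frame: the origin (TCP) lies at the very end of the fingers, on their centre line; the grasp point (between the pads) lies 19 mm behind it; x points along the fingers, z is the direction in which the jaws open and shut, and the axes are right-handed (so a half turn about x gives the same grasp; the last joint's range is limited). The gripper opens to 87 mm and grips with 3 to 60 N. Pads are 19 mm wide; open, the fingers measure 117 mm over their backs; the gripper's body (75 mm by 190 mm) begins 51 mm behind the grasp point.
Start: joints at [-74.8, 30.224, 82.088, -0, 67.689, -10.227], TCP at [0.268, -0.564, 0.189] pointing down, gripper open.
Joint ranges: [-176.69, 176.69], [-43.24, 126.21], [12.49, 139.97], [-82, 262], [0, 151.66], [-163.58, 163.58]. Speed limits (degrees/s): [159.86, 159.86, 180, 180, 180, 180].

## Interface

Orientations are given as a 3x3 rotation matrix whose columns are the frame's x, y, z axes.
In Python, from rig import bot gives the robot as it stands.
- The arm moves only by the tool send_rows, never from a script. Its arguments are lists of equal length, an entry for each row: "fingers": the opening, from 0 (shut) to 1 (fully open); "dp": the shift along the world's x, y, z in mm, a list of three; "turn": the turn, a rotation vector about the world's x, y, z in rad, a list of three. In form: {"fingers": [fingers, ...], "dp": [[tx, ty, tz], ...], "turn": [[rx, ry, rz], ...]}. A call has 1 to 10 rows; each row is the pose to reach, as a shift and turn from the pose measured when the call began; what a row does not reach only later rows make up. A row lasts 1/12 s, in which the tool goes at most 41.7 mm and 7.16 degrees, less where a joint would pass 70% of its speed; a pose out of reach is approached as far as the arm can. A call with a gripper value outside its range is refused whole. The fingers move at their own pace and stop on an object; the grip force is fixed at half the most. Time passes only in rows, so rows that repeat a pose let the fingers close. It gives the time, the measured TCP pose, the force and the opening at its end, in the units of the state.
- bot.read_state(): the state, without advancing time (a new reading comes with each control period).
- bot.capture(name): name is "side" or "top" or "wrist"; returns a dict with "img" (384x512x3 uint8, blue, green, red), "z_map" (384x512 float32, m along the optical axis (not along the pixel's ray), 0 where there is no reading), "mtx" (3x3 intrinsics, pixels), "origin" and "orientation" of the camera in the world; the wrist camera has in their place "hand_eye" (4x4, takes a point from camera to tool coordinates, whose origin is the TCP and whose axes are the tool frame's). Camera axes: x right, y up, looking along -z (the intrinsics and any distortion apply to the point x, -y, -z); pixel columns grow to the right and rows downward; lengths in m; the calibration is good to about 2 mm. A picture is of the moment at which its call begins: read the wrist's pose just before it.
- bot.hand_in(): hands the job in, once; it reports no verdict.
The state is a dict: "time_s": time; "joint_positions": joint angles; "qvel": joint speeds; "tau": joint torques, N m; "position": TCP position; "tcp_rot": TCP orientation; "force": force on the tool from outside, world axes, zero at the start; "moment": the same for the moment, N m; "opening": opening from 0.0 (shut) to 1.0 (fully open).
Only numpy, scipy, OpenCV 4.12 (cv2) and the standard library are available. Lean on these libraries where they do the work, as an engineer would, in place of code of your own. Each camera call takes 0.05 s, during which the arm holds its last target.

## Task

The orange-levered cam clamp on the steel straightedge is slack. Flip its orange lever open until it stands up past the vertical, turn the wing nut of that clamp clockwise until its yellow pointer lines up with the red mark on the dial, then flip the orange lever fully closed again. Leave the green-levered clamp alone.

Things in the scene. Friction and masses are not known exactly. Their poses are not given: they have to be found in the camera images.
- clamp_orange: The clamp to adjust: fixed bridge clamp across the steel straightedge, a 142 mm aluminium strap on two grey feet, orange flip lever at one end, metal wing nut over a round black dial (76 mm wide) at the other. Origin: centre of its underside; z up, x along the strap from nut to lever. In this frame (mm) the lever's hinge axis, parallel to x, passes (50, 0, 55); the nut's upright axis is at (-60, 0).
- orange_lever (a joint): Orange lever's angle, rad: 0 closed (stop; starts 0 to 0.05), 1.22 upright, 1.65 fully open (stop). Closed it points to the clamp's +y, rising 20 degrees; opening swings it up and over towards -y. A straight bar from the hinge, 84 mm long, 14 mm wide along x, 10 mm thick; grip it across its width about 68 mm from the hinge. 0.12 N m of friction holds it where left.
- orange_nut (a joint): Its nut's angle, rad, growing clockwise from above; 0: yellow pointer on the red mark (towards the clamp's -x). Starts at -1.3 to -0.6; one grasp is enough. Stops at -1.7 and 0.7; 0.04 N m of friction holds it. The wing is a bar 44 mm long, 12 mm thick, 54 to 88 mm above the clamp's origin (dial face at 39 mm), centred on the axis; the pointer is at one end of the bar.
- clamp_green: Bystander, not to be touched: same clamp with a green lever, closed and already set, with the same frame. It sits 260 to 310 mm along the straightedge from the orange one, on either side of it.

How it is judged:
By the outcome, as a careful person would: the job done as asked, in the order asked, and still so for the second after the job is handed in, with the robot touching nothing.
It also fails if it takes over 67 s, if anything falls off the work surface, if the arm or the gripper's body presses on something with over 40 N, if the wrist force passes 120 N, or if a joint passes its speed limit or range.

## Working session

There is one attempt and no reset: what is moved stays moved. The work goes in short steps, Python scripts to look and compute and a tool call to move; the robot and the scene stay as the last step left them, time stands still between calls to the robot, and variables do not carry over. Pictures are saved under pics/ and viewed, and the job is handed in when it is done.

Besides the shell and the picture viewer there is one more tool, called after "Request:" as name(argument=value, ...) on one line, values as JSON. send_rows: Moves the arm, as the interface text tells. Its arguments: {"type":"object","properties":{"fingers":{"type":"array","items":{"type":"number"}},"dp":{"type":"array","items":{"type":"array","items":{"type":"number"}}},"turn":{"type":"array","items":{"type":"array","items":{"type":"number"}}}},"required":["fingers","dp","turn"]}

```bash
ls; mkdir -p pics; python3 - <<'E'
from rig import bot
import cv2,numpy as np
s=bot.read_state(); print({k:np.round(v,3).tolist() for k,v in s.items()})
for n in("side","top","wrist"):
    c=bot.capture(n); cv2.imwrite(f"pics/{n}0.png",c["img"]); np.savez(f"{n}0.npz",**c)
    print(n,{k:np.round(v,4).tolist() for k,v in c.items() if k not in("img","z_map")}, c["z_map"].min(),c["z_map"].max())
E
```

```text
pics
{'time_s': 0.0, 'joint_positions': [-74.8, 30.278, 82.156, -0.001, 67.688, -10.225], 'qvel': [0.012, 0.023, -0.043, -0.066, -0.005, 0.06], 'tau': [-0.0, -44.004, -17.659, 0.063, 0.058, -0.0], 'position': [0.268, -0.564, 0.188], 'tcp_rot': [[-0.001, 0.903, 0.429], [0.002, 0.429, -0.903], [-1.0, 0.0, -0.002]], 'force': [0.046, -0.029, 0.092], 'moment': [0.048, -0.012, 0.021], 'opening': 1.0}
side {'mtx': [[458.9986, 0.0, 251.4915], [0.0, 458.9986, 186.4077], [0.0, 0.0, 1.0]], 'origin': [0.1826, -0.323, 0.5314], 'orientation': [[0.6457, 0.5167, -0.5621], [-0.7635, 0.4285, -0.4831], [-0.0088, 0.7412, 0.6713]]} 0.0 3.2986479
top {'mtx': [[382.6748, 0.0, 256.7383], [0.0, 382.6748, 194.662], [0.0, 0.0, 1.0]], 'origin': [0.4042, 0.0102, 0.7138], 'orientation': [[0.0187, 0.9811, -0.1928], [-0.9997, 0.021, 0.0098], [0.0137, 0.1925, 0.9812]]} 0.0 1.6815907
wrist {'mtx': [[342.6777, 0.0, 251.9325], [0.0, 342.6777, 193.484], [0.0, 0.0, 1.0]], 'hand_eye': [[0.0014, 0.2519, -0.9677, -0.196], [-0.0008, 0.9677, 0.2519, 0.0678], [1.0, 0.0004, 0.0016, -0.0003], [0.0, 0.0, 0.0, 1.0]]} 0.0 0.44380903
```

View pics/side0.png

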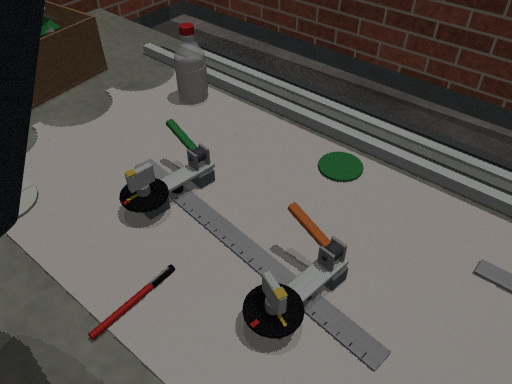

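View pics/top0.png

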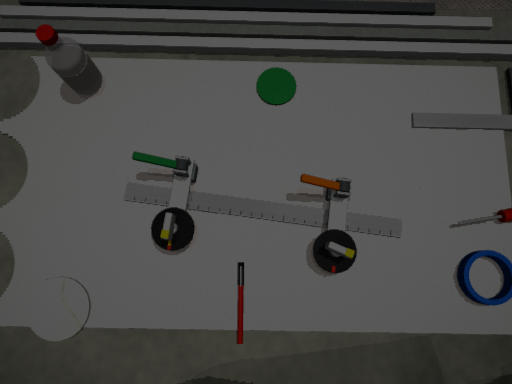

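View pics/wrist0.png

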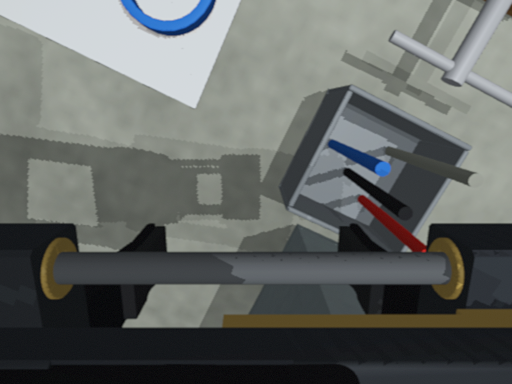

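The side and top views show the orange clamp right of centre. In the top view its nut is at about (334,250), with the lever running from (345,187) to (303,180), so the lever points to +y. The green clamp is about 160 px to its left. Next I'll measure the clamp pose.

```bash
cat > h.py <<'E'
import numpy as np,cv2
def load(f): return dict(np.load(f))
def pose(c):
    return np.array(c["orientation"]),np.array(c["origin"])
def wristpose(c,s):
    H=np.array(c["hand_eye"]);R=np.array(s["tcp_rot"]);p=np.array(s["position"])
    return R@H[:3,:3],p+R@H[:3,3]
def ray(c,uv,P=None):
    R,o=P or pose(c);K=c["mtx"];uv=np.atleast_2d(uv).astype(float)
    d=np.c_[(uv[:,0]-K[0,2])/K[0,0],-(uv[:,1]-K[1,2])/K[1,1],-np.ones(len(uv))]
    return o,d@R.T
def plane(c,uv,z,P=None):
    o,d=ray(c,uv,P); return o+d*((z-o[2])/d[:,2])[:,None]
def pts(c,uv,P=None):
    uv=np.atleast_2d(uv).astype(int);o,d=ray(c,uv,P);z=c["z_map"][uv[:,1],uv[:,0]]
    return (o+d*z[:,None])[z>0]
def proj(c,p,P=None):
    R,o=P or pose(c);K=c["mtx"];q=(np.atleast_2d(p)-o)@R
    return np.c_[K[0,0]*q[:,0]/-q[:,2]+K[0,2],K[1,1]*-q[:,1]/-q[:,2]+K[1,2]]
def tri(c1,u1,c2,u2,P1=None,P2=None):
    o1,d1=ray(c1,u1,P1);o2,d2=ray(c2,u2,P2);d1=d1[0];d2=d2[0]
    t=np.linalg.lstsq(np.c_[d1,-d2],o2-o1,rcond=None)[0]
    a=o1+d1*t[0];b=o2+d2*t[1];return (a+b)/2,np.linalg.norm(a-b)
def mask(img,name):
    h=cv2.cvtColor(img,cv2.COLOR_BGR2HSV)
    r={'orange':((5,150,80),(14,255,255)),'yellow':((22,130,90),(34,255,255)),'red':((0,170,70),(4,255,255)),'green':((45,120,40),(75,255,255))}[name]
    return cv2.inRange(h,*r)
def blobs(img,name,amin=6):
    n,l,s,c=cv2.connectedComponentsWithStats(mask(img,name))
    return [(c[i],s[i],np.argwhere(l==i)[:,::-1]) for i in range(1,n) if s[i,4]>=amin]
E
python3 - <<'E'
from h import *
for n in("top","side"):
    c=load(n+"0.npz")
    for k in("orange","yellow","red"):
        for ce,s,uv in blobs(c["img"],k):
            p=pts(c,uv)
            if len(p)==0: print(n,k,ce.round(1),s,"nodepth");continue
            print(n,k,ce.round(1),s,"med",np.median(p,0).round(4),"min",p.min(0).round(3),"max",p.max(0).round(3))
    im=c["img"]; 
    if n=="top": r=im[150:300,120:380]
    else: r=im[180:350,220:380]
    cv2.imwrite(f"pics/{n}0z.png",cv2.resize(r,None,fx=3,fy=3,interpolation=cv2.INTER_CUBIC))
E
```

```text
top orange [320.  181.1] [302 174  37  15 250] med [ 0.5541 -0.1032  0.0818] min [ 0.546 -0.137  0.067] max [ 0.563 -0.071  0.095]
top yellow [164.8 233.3] [162 230   7   8  42] med [0.4597 0.1513 0.0927] min [0.453 0.146 0.091] max [0.465 0.156 0.094]
top yellow [349.6 252.9] [346 250   8   7  38] med [ 0.4337 -0.1478  0.0927] min [ 0.429 -0.153  0.09 ] max [ 0.439 -0.141  0.095]
top red [44.1 31.8] [ 36  24  17  16 216] med [0.7675 0.3459 0.1644] min [0.754 0.333 0.162] max [0.782 0.36  0.167]
top red [508.4 214. ] [505 210   7   9  53] med [ 0.5125 -0.4552  0.0307] min [ 0.505 -0.462  0.025] max [ 0.521 -0.448  0.033]
top red [168.5 247.5] [167 246   4   4  11] med [0.4401 0.1549 0.0444] min [0.437 0.152 0.043] max [0.442 0.157 0.046]
top red [333.  268.5] [332 266   3   6  18] med [ 0.409  -0.1303  0.0442] min [ 0.405 -0.132  0.043] max [ 0.413 -0.128  0.045]
top red [240.2 315.1] [238 286   5  58 242] med [0.3243 0.0281 0.0132] min [0.279 0.024 0.009] max [0.376 0.032 0.017]
side orange [309.1 224.2] [289 203  41  44 453] med [ 0.5521 -0.1066  0.0804] min [ 0.543 -0.139  0.066] 
[... 325 characters left out ...]
[ 0.4332 -0.1476  0.0925] min [ 0.426 -0.156  0.09 ] max [ 0.441 -0.14   0.094]
side yellow [283.1 321.9] [280 318   7   8  26] med [ 0.4294 -0.1579  0.0468] min [ 0.426 -0.163  0.045] max [ 0.433 -0.152  0.049]
side red [185.8  25.4] [179  23  14   6  68] med [0.7662 0.3429 0.1635] min [0.754 0.331 0.162] max [0.781 0.355 0.165]
side red [125.4 202.1] [123 201   7   4  14] med [0.4404 0.1532 0.0438] min [0.436 0.151 0.041] max [0.446 0.16  0.045]
side red [120.  310.9] [ 89 284  64  55 485] med [0.323  0.0259 0.0129] min [0.278 0.022 0.008] max [0.378 0.032 0.016]
side red [254.3 322.9] [250 319  10   9  42] med [ 0.4076 -0.1308  0.0436] min [ 0.402 -0.135  0.042] max [ 0.414 -0.128  0.046]
```

View pics/top0z.png

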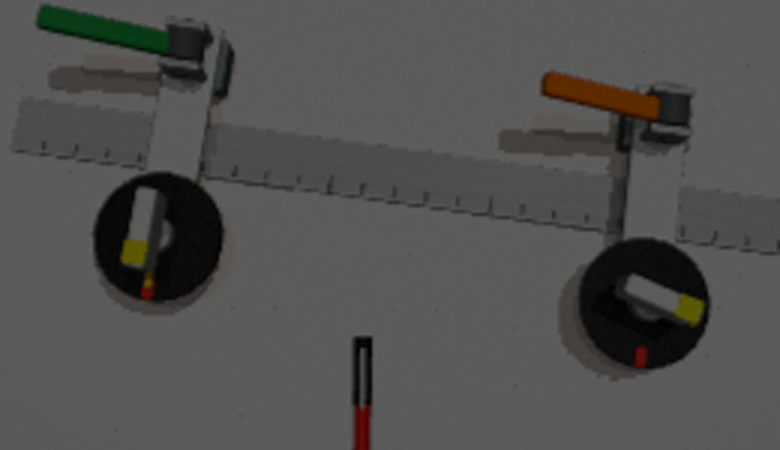

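View pics/side0z.png

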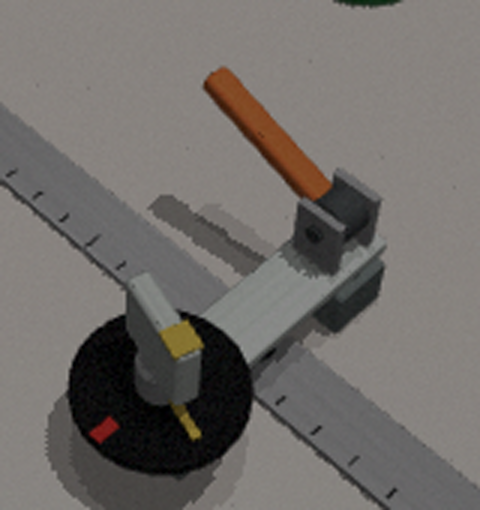

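```bash
python3 - <<'E'
from h import *
T=load("top0.npz");S=load("side0.npz")
print("tri orange",*tri(T,(320,181.1),S,(309.1,224.2)));print("tri yel",*tri(T,(349.6,252.9),S,(279.8,292.7)));print("tri red",*tri(T,(333,268.5),S,(254.3,322.9)))
g=np.stack(np.meshgrid(np.arange(512),np.arange(384)),-1).reshape(-1,2)
for n,c in(("top",T),("side",S)):
    P=pts(c,g)
    ok=(P[:,0]>.36)&(P[:,0]<.62)&(P[:,1]>-.2)&(P[:,1]<-.05)
    P=P[ok]
    d=P[(abs(P[:,2]-.044)<.004)&(P[:,0]<.485)]
    w=P[(P[:,2]>.086)&(P[:,0]<.49)]
    if n=="top":
        (cx,cy),r=cv2.minEnclosingCircle((d[:,:2]*1000).astype(np.float32)); print(n,"dial",cx,cy,r,"z",np.median(d[:,2]))
    else:
        (cx,cy),r=cv2.minEnclosingCircle((d[:,:2]*1000).astype(np.float32)); print(n,"dial",cx,cy,r,"z",np.median(d[:,2]))
    wt=w[w[:,2]>.0895]
    print(n,"wing",cv2.minAreaRect((wt[:,:2]*1000).astype(np.float32)),"z",np.median(wt[:,2]),len(wt))
    st=P[(P[:,0]>.485)&(P[:,0]<.54)&(P[:,2]>.025)&(P[:,2]<.055)]
    print(n,"strap z",np.percentile(st[:,2],[5,50,95]))
    sm=st[abs(st[:,2]-np.median(st[:,2]))<.003]
    # edges midline
    xs=[];ys=[]
    for x in np.arange(.488,.535,.004):
        q=sm[abs(sm[:,0]-x)<.002]
        if len(q)>4: xs.append(x);ys.append((q[:,1].min()+q[:,1].max())/2)
    print(n,"strap mid",np.polyfit(xs,ys,1),np.round(ys,4))
    o=[b for b in blobs(c["img"],"orange")][0]; q=pts(c,o[2]); m=q.mean(0); u=np.linalg.svd(q-m)[2][0]
    print(n,"lever mean",m,"dir",u,"yaw",np.degrees(np.arctan2(u[1],u[0])))
    # ruler
    ra=P[(P[:,2]<.02)]
# ruler direction from top image
im=cv2.cvtColor(T["img"],cv2.COLOR_BGR2GRAY)
d1=plane(T,[(154.5,182.5),(400,218)],.005); print("ruler top-edge",d1)
E
```

```text
tri orange [ 0.55567707 -0.10426743  0.07573243] 0.00016992360942821662
tri yel [ 0.43385548 -0.14756836  0.09199317] 3.790734983866894e-05
tri red [ 0.40888629 -0.13057716  0.04234087] 0.0002701247280027154
top dial 443.83111572265625 -133.13967895507812 41.012786865234375 z 0.04316109758068998
top wing ((440.4736633300781, -133.43313598632812), (42.69532012939453, 12.58508586883545), 66.02301788330078) z 0.09198643984434562 193
top strap z [0.03529527 0.03826179 0.04033972]
top strap mid [-0.1202291  -0.08012098] [-0.1389 -0.1394 -0.1396 -0.1399 -0.1409 -0.1418 -0.1416 -0.1418 -0.1421
 -0.1437 -0.1437 -0.1439]
top lever mean [ 0.55408077 -0.10343936  0.08176455] dir [-0.10820139 -0.92166493 -0.37259391] yaw -96.69574731889564
side dial 443.1355285644531 -136.99342346191406 42.53510665893555 z 0.042849672701418595
side wing ((439.30865478515625, -135.33627319335938), (43.9666862487793, 13.360371589660645), 64.52125549316406) z 0.09193853525814627 313
side strap z [0.0330793  0.03772734 0.04753041]
side strap mid [-0.10874634 -0.08812469] [-0.1413 -0.1417 -0.1419 -0.1424 -0.1429 -0.143  -0.1443 -0.1443 -0.1446
 -0.1456 -0.1454 -0.1458]
side lever mean [ 0.55213344 -0.10634153  0.08034393] dir [-0.10331227 -0.92190797 -0.37337952] yaw -96.39409066950374
ruler top-edge [[ 0.56279629  0.19701868  0.005     ]
 [ 0.50464409 -0.26628987  0.005     ]]
```

```bash
cat > g.py <<'E'
import numpy as np
from scipy.spatial.transform import Rotation as Ro
from rig import bot
YAW=np.radians(-6.7)
X=np.array([np.cos(YAW),np.sin(YAW),0]);Y=np.array([-np.sin(YAW),np.cos(YAW),0]);Z=np.array([0,0,1.])
NUT=np.array([439.9,-134.4]); ORG=np.r_[NUT,4.5]+60*X
HIN=ORG+50*X+55*Z
def Rtool(yaw,tilt,ax=None):   # yaw of jaw z axis (deg), tilt deg about clamp x
    z=np.array([np.cos(np.radians(yaw)),np.sin(np.radians(yaw)),0]);x=-Z
    R=np.c_[x,np.cross(z,x),z]
    return Ro.from_rotvec(X*np.radians(tilt)).as_matrix()@R
def lever(q,r=68):
    t=np.radians(20)+q; return HIN+r*(np.cos(t)*Y+np.sin(t)*Z)
def show(grasp,R,back=0,s=None):
    s=s or bot.read_state();a=R[:,0];tcp=grasp+(19-back)*a
    dp=tcp-1000*np.array(s["position"]);tv=Ro.from_matrix(R@np.array(s["tcp_rot"]).T).as_rotvec()
    print("tcp",tcp.round(1),"dp",dp.round(1),"turn",tv.round(3),"deg",round(np.degrees(np.linalg.norm(tv)),1))
E
python3 - <<'E'
from g import *
print(ORG,HIN,lever(0.02))
show(lever(0.02),Rtool(-6.7,-30),100)
E
```

```text
[ 499.49023897 -141.40024423    4.5       ] [ 549.14877145 -147.23378108   59.5       ] [556.54816988 -84.24570426  84.03061519]
tcp [561.3 -44.  154.2] dp [293.1 519.8 -33.9] turn [-0.445  0.317  0.986] deg 64.6
```

Request:
send_rows(fingers=[1,1,1,1,1,1,1,1,1,1], dp=[[15,25,15],[30,55,30],[45,85,40],[60,115,50],[80,145,50],[98,175,50],[115,205,50],[132,235,50],[150,265,50],[165,290,50]], turn=[[-0.02,0.015,0.05],[-0.04,0.03,0.1],[-0.07,0.05,0.15],[-0.09,0.065,0.2],[-0.115,0.08,0.25],[-0.135,0.095,0.3],[-0.16,0.11,0.35],[-0.18,0.13,0.4],[-0.2,0.145,0.45],[-0.225,0.16,0.5]])

```text
time_s: 0.98
position: [0.434, -0.2717, 0.2381]
tcp_rot: [[-0.097, 0.569, 0.817], [-0.252, 0.78, -0.573], [-0.963, -0.261, 0.067]]
force: [0.1, -1.2, -0.5]
opening: 0.998
```

```bash
python3 - <<'E'
from g import *
show(lever(0.02),Rtool(-6.7,-30),100);s=bot.read_state();print(s['time_s'],s['position'],np.round(s['joint_positions'],1))
E
```

```text
tcp [561.3 -44.  154.2] dp [127.3 227.7 -83.9] turn [-0.22   0.156  0.483] deg 31.7
0.9833 [ 0.43397673 -0.27174974  0.23807704] [-34.5  18.1  96.7 -17.2  62.5   8.7]
```

Request:
send_rows(fingers=[1,1,1,1,1,1,1,1,1,1], dp=[[15,27,0],[30,55,0],[46,82,0],[62,110,-10],[78,140,-25],[94,168,-42],[110,196,-60],[122,218,-76],[127,228,-84],[127,228,-84]], turn=[[-0.027,0.02,0.06],[-0.055,0.04,0.12],[-0.08,0.06,0.18],[-0.11,0.08,0.24],[-0.135,0.095,0.3],[-0.165,0.12,0.36],[-0.19,0.135,0.42],[-0.21,0.15,0.46],[-0.22,0.156,0.483],[-0.22,0.156,0.483]])

```text
time_s: 1.82
position: [0.5604, -0.0411, 0.1513]
tcp_rot: [[-0.06, 0.096, 0.994], [-0.496, 0.861, -0.113], [-0.866, -0.5, -0.004]]
force: [-0.1, 0.4, -0.9]
opening: 0.996
```

```bash
python3 - <<'E'
from g import *
from h import *
s=bot.read_state();c=bot.capture("wrist");cv2.imwrite("pics/w1.png",c["img"])
P=wristpose(c,s);print(np.round(s['joint_positions'],1),s['position'])
for k in("orange","yellow","red"):
    for ce,st,uv in blobs(c["img"],k,20):
        p=pts(c,uv,P)*1000
        if len(p): print(k,ce.round(1),st[4],np.median(p,0).round(1),p.min(0).round(1),p.max(0).round(1))
        if k=="orange" and len(p)>100:
            m=p.mean(0);u=np.linalg.svd(p-m)[2][0];print("line",m,u, "off hinge line:",(m-HIN)@X,(m-HIN)@Y,(m-HIN)@Z)
show(lever(0.02),Rtool(-6.7,-30),0)
c=bot.capture("side");cv2.imwrite("pics/s1.png",c["img"])
E
```

```text
[  1.6  33.9  90.9 -33.3  64.3  25.2] [ 0.56040213 -0.04112054  0.15134398]
orange [253.6 202.1] 562 [554.3 -91.4  85.8] [ 543.5 -148.4   33.2] [563.6 -67.   94.7]
line [554.28655956 -94.62296114  83.64939856] [0.0974678  0.93299644 0.34643566] off hinge line: -1.0354427901371672 52.85095174293857 24.149398560649416
red [ 4.7 45.1] 126 [370.3  32.6  13.4] [363.1  27.    9.3] [378.4  35.6  15.2]
red [118.8 209. ] 47 [ 409.1 -129.5   44. ] [ 403.7 -133.7   42.5] [ 413.2 -125.5   44.9]
tcp [555.4 -93.7  67.6] dp [ -4.9 -50.7 -85.4] turn [ 0.001 -0.003 -0.001] deg 0.2
```

View pics/w1.png

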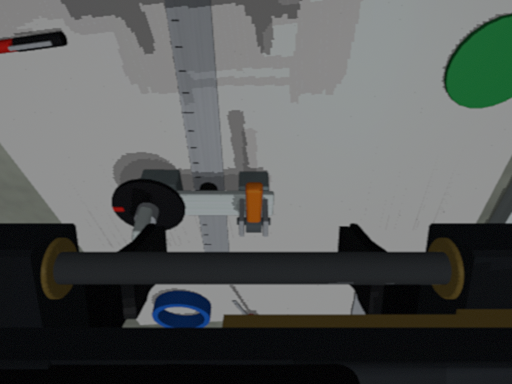

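View pics/s1.png

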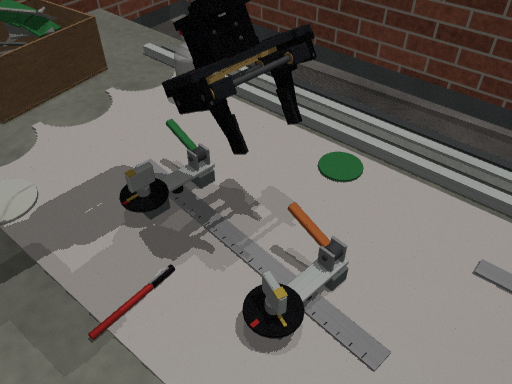

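The wrist view has the lever centred between the fingers at about (254,202), and it agrees with my measured frame to 1 mm. Advancing.

Request:
send_rows(fingers=[1,1,1,1,1,1,1,1,1,1], dp=[[-1,-8,-14],[-1,-16,-27],[-2,-24,-41],[-3,-32,-54],[-4,-40,-67],[-4,-46,-77],[-5,-50,-83],[-5,-51,-85],[-5,-51,-85],[-5,-51,-85]], turn=[[0,0,0],[0,0,0],[0,0,0],[0,0,0],[0,0,0],[0,0,0],[0,0,0],[0,0,0],[0,0,0],[0,0,0]])

```text
time_s: 2.75
position: [0.556, -0.0955, 0.0698]
tcp_rot: [[-0.059, 0.102, 0.993], [-0.497, 0.859, -0.118], [-0.866, -0.501, 0.0]]
force: [-0.4, -0.5, 0.7]
opening: 1.007
```

Request:
send_rows(fingers=[0,0,0,0,0,0,0,0], dp=[[0,0,0],[0,0,0],[0,0,0],[0,0,0],[0,0,0],[0,0,0],[0,0,0],[0,0,0]], turn=[[0,0,0],[0,0,0],[0,0,0],[0,0,0],[0,0,0],[0,0,0],[0,0,0],[0,0,0]])

```text
time_s: 3.42
position: [0.556, -0.0954, 0.0698]
tcp_rot: [[-0.059, 0.102, 0.993], [-0.497, 0.859, -0.118], [-0.865, -0.501, 0.0]]
force: [-0.5, 0.2, -0.2]
opening: 0.475
```

```bash
python3 - <<'E'
from g import *
import cv2
s=bot.read_state();print(s['time_s'],s['position'],s['opening'],s['force'])
for n in("side","wrist"): cv2.imwrite(f"pics/{n}2.png",bot.capture(n)["img"])
p=np.array(s['position'])*1000; R=np.array(s['tcp_rot']); g=p-19*R[:,0]
r=g-HIN; print("grasp rel hinge X,Y,Z",r@X,r@Y,r@Z,"angle",np.degrees(np.arctan2(r@Z,r@Y)),np.hypot(r@Y,r@Z))
# arc path: rotate about hinge axis
for d in (0,8.6,17.2,25.8,34.4,43,51.6,60.2,68.8,77.4,86):
    Q=Ro.from_rotvec(X*np.radians(d)); q=HIN+Q.apply(p-HIN)-p; print(d,q.round(1),(X*np.radians(d)).round(3))
E
```

```text
3.4167 [ 0.5559741  -0.09544277  0.06978014] 0.47529351386050533 [-0.47910098  0.23040508 -0.21945011]
grasp rel hinge X,Y,Z 0.739284981731828 61.7513821226667 26.72436292804892 angle 23.401683073302117 67.28614097992005
0 [0. 0. 0.] [ 0. -0.  0.]
8.6 [-0.2 -2.1  7.7] [ 0.149 -0.018  0.   ]
17.2 [-0.6 -5.3 15. ] [ 0.298 -0.035  0.   ]
25.8 [-1.1 -9.6 21.7] [ 0.447 -0.053  0.   ]
34.4 [ -1.7 -14.8  27.7] [ 0.596 -0.07   0.   ]
43 [ -2.5 -20.9  32.9] [ 0.745 -0.088  0.   ]
51.6 [ -3.2 -27.7  37. ] [ 0.894 -0.105  0.   ]
60.2 [ -4.1 -35.   40.2] [ 1.044 -0.123  0.   ]
68.8 [ -5.  -42.6  42.1] [ 1.193 -0.14   0.   ]
77.4 [ -5.9 -50.5  42.9] [ 1.342 -0.158  0.   ]
86 [ -6.9 -58.4  42.5] [ 1.491 -0.175  0.   ]
```

View pics/side2.png

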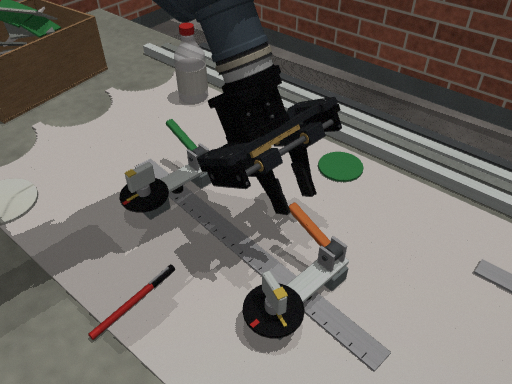

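```bash
python3 - <<'E'
from h import *
S=load("side0.npz")
from g import *
R=np.array(bot.read_state()['tcp_rot']);p=np.array(bot.read_state()['position'])
print(proj(S,[p,p-.019*R[:,0],p-.02*R[:,2],p+.02*R[:,2],lever(0,84)/1000,HIN/1000]))
im=cv2.imread("pics/side2.png")[140:300,220:380];cv2.imwrite("pics/side2z.png",cv2.resize(im,None,fx=3.7,fy=3.7,interpolation=cv2.INTER_CUBIC))
E
```

```text
[[303.55644164 224.11230588]
 [299.15815844 212.09349572]
 [293.56804914 231.5809997 ]
 [313.23178123 216.87769339]
 [289.62447577 204.83185766]
 [332.0218347  250.60142438]]
```

View pics/side2z.png

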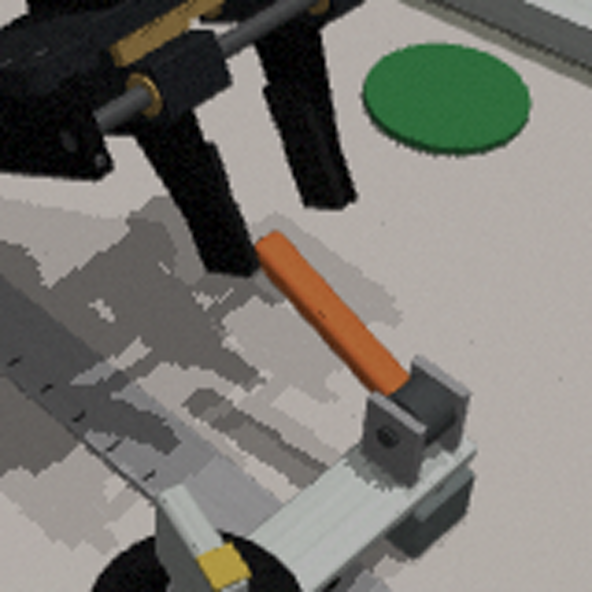

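View pics/wrist2.png

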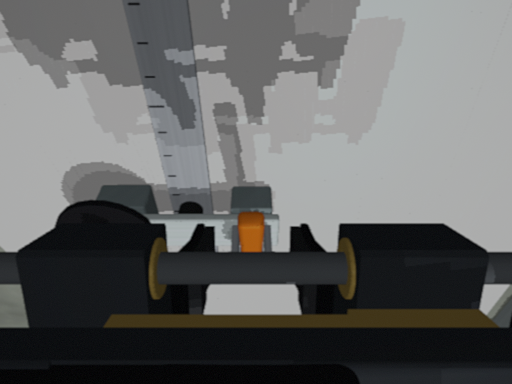

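The near fingertip shows at (285,212) in the side view, not at the (294,231) that the reported TCP predicts. I'll check this with depth before I grip.

```bash
python3 - <<'E'
from h import *
from g import *
s=bot.read_state();R=np.array(s['tcp_rot']);p=np.array(s['position']);print(s['time_s'],p,s['opening'],np.round(s['joint_positions'],2))
c=bot.capture("side");np.savez("side3.npz",**c)
g=np.stack(np.meshgrid(np.arange(230,340),np.arange(100,240)),-1).reshape(-1,2)
P=pts(c,g);L=(P-p)@R*1000
# gripper points: z>0.06, dark
uv=g[c["z_map"][g[:,1],g[:,0]]>0];v=c["img"][uv[:,1],uv[:,0]].max(1)
ok=(P[:,2]>.05)&(v<60)
print(ok.sum()); print("tool-frame max along x pct",np.percentile(L[ok][:,0],[90,98,99.5,100]))
tip=L[ok][L[ok][:,0]>np.percentile(L[ok][:,0],97)];print(tip.mean(0),tip[:8].round(1))
for u in((284,212),(281,210),(278,200),(313,193),(308,185)): print(u,pts(c,u)*1000,((pts(c,u)-p)@R*1000).round(1))
T=bot.capture("top");cv2.imwrite("pics/top3.png",T["img"]);np.savez("top3.npz",**T)
print(proj(T,[p]))
E
```

```text
3.5167 [ 0.55594002 -0.09550357  0.06974601] 0.3877989220660706 [ -3.78  40.12  95.75 -38.84  52.9   29.35]
7162
tool-frame max along x pct [-69.28457594 -40.80518937 -35.3260825  -32.60227168]
[-38.95499866  -5.00246928  -3.61858108] [[-44.3 -11.7  23.7]
 [-44.2 -12.3  21. ]
 [-44.  -13.6  21.7]
 [-42.8 -13.1  23.7]
 [-43.7   7.6  16.7]
 [-44.2   1.1  16.5]
 [-44.3  -2.7  16.9]
 [-44.2  -4.3  17.2]]
(284, 212) [[530.70193497 -79.44509434 102.61951508]] [[-35.   -5.2 -26.9]]
(281, 210) [[531.9154691  -73.61114754 101.64662571]] [[-37.1   0.4 -26.4]]
(278, 200) [[534.37044213 -66.25663891 113.59953912]] [[-51.2   1.  -24.8]]
(313, 193) [[580.15158518 -90.73295147 107.87986666]] [[-36.8 -12.5  23.5]]
(308, 185) [[578.13006564 -82.91533831 119.32780102]] [[-50.5 -11.8  20.6]]
[[314.3676881  181.59333104]]
```

View pics/top3.png

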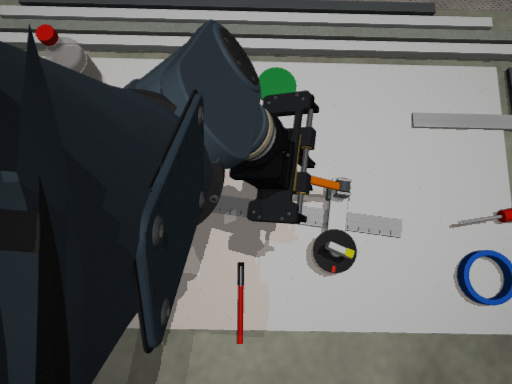

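```bash
python3 - <<'E'
from h import *
from g import *
s=bot.read_state();R=np.array(s['tcp_rot']);p=np.array(s['position'])
g=np.stack(np.meshgrid(np.arange(0,512),np.arange(0,384)),-1).reshape(-1,2)
for n in("side3","top3"):
    c=load(n+".npz");P=pts(c,g);L=(P-p)@R*1000
    ok=(abs(L[:,1])<60)&(abs(L[:,2])<110)&(L[:,0]>-150)&(P[:,2]>.06);L=L[ok]
    L=L[(L[:,0]<-0)]
    print(n)
    for a in range(-110,110,10):
        q=L[(L[:,2]>=a)&(L[:,2]<a+10)]
        if len(q)>3: print(a,len(q),"xmax",np.sort(q[:,0])[-3:].round(0),"y",q[:,1].min().round(0),q[:,1].max().round(0))
w=bot.capture("wrist");cv2.imwrite("pics/wrist3.png",w["img"]);np.savez("wrist3.npz",**w)
H=w["hand_eye"];K=w["mtx"]
def pw(t):
    q=np.linalg.inv(H)@np.r_[np.array(t)/1000,1];return (K[0,0]*q[0]/-q[2]+K[0,2],K[1,1]*-q[1]/-q[2]+K[1,2],-q[2])
s=bot.read_state();print(s['opening'])
for t in((0,0,0),(0,0,20),(-35,0,0),(-35,0,20),(-35,10,20),(0,10,20),(-70,0,0)): print(t,np.round(pw(t),3))
# wrist depth of fingers in tool frame
g=np.stack(np.meshgrid(np.arange(150,370),np.arange(200,260)),-1).reshape(-1,2)
z=w["z_map"][g[:,1],g[:,0]];q=np.c_[(g[:,0]-K[0,2])/K[0,0],-(g[:,1]-K[1,2])/K[1,1],-np.ones(len(g))]*z[:,None]*1
q=q@H[:3,:3].T+H[:3,3];q=q*1000
m=(z>0)&(abs(q[:,1])<25)&(q[:,0]<10)&(w["img"][g[:,1],g[:,0]].max(1)<50)
for u,v in list(zip(g[m],q[m].round(0)))[::40]: print(u,v)
E
```

```text
side3
-110 30 xmax [-0. -0. -0.] y -47.0 -38.0
-100 547 xmax [-127. -126. -126.] y -40.0 38.0
-90 844 xmax [-103. -103. -103.] y -40.0 38.0
-80 212 xmax [-114. -109. -108.] y -39.0 37.0
-70 158 xmax [-113. -113. -113.] y -37.0 32.0
-60 348 xmax [-107. -107. -107.] y -39.0 25.0
-50 483 xmax [-99. -99. -98.] y -41.0 21.0
-40 454 xmax [-70. -70. -69.] y -41.0 9.0
-30 671 xmax [-33. -33. -32.] y -40.0 10.0
-20 205 xmax [-34. -34. -33.] y -35.0 -9.0
-10 368 xmax [-0. -0. -0.] y -35.0 9.0
0 228 xmax [-2. -1. -0.] y -35.0 10.0
10 554 xmax [-33. -33. -32.] y -39.0 22.0
20 839 xmax [-34. -33. -33.] y -40.0 33.0
30 212 xmax [-86. -82. -78.] y -41.0 -11.0
40 164 xmax [-107. -107. -107.] y -41.0 17.0
50 110 xmax [-115. -114. -114.] y -37.0 23.0
60 258 xmax [-114. -114. -113.] y -39.0 33.0
70 538 xmax [-103. -103. -103.] y -40.0 35.0
80 207 xmax [-105. -104. -103.] y -40.0 35.0
90 40 xmax [-130. -129. -128.] y -39.0 32.0
top3
-110 30 xmax [-0. -0. -0.] y -46.0 -35.0
-100 234 xmax [-129. -128. -128.] y -38.0 35.0
-90 427 xmax [-107. -106. -104.] y -38.0 38.0
-80 375 xmax [-117. -116. -110.] y -38.
[... 1231 characters left out ...]
282 230] [-39.  10.  14.]
[286 231] [-41.  10.  15.]
[288 232] [-42.  10.  16.]
[290 233] [-47.  11.  17.]
[291 234] [-48.  11.  17.]
[291 235] [-49.  11.  17.]
[291 236] [-51.  11.  17.]
[290 237] [-49.  10.  16.]
[289 238] [-51.  10.  16.]
[287 239] [-51.  10.  15.]
[283 240] [-52.   9.  13.]
[279 241] [-47.   7.  12.]
[221 242] [-54.   9. -15.]
[214 243] [-55.   9. -18.]
[205 244] [-60.  11. -21.]
[298 244] [-59.  11.  19.]
[287 245] [-59.  10.  14.]
[221 246] [-59.   9. -14.]
[206 247] [-64.  11. -20.]
[299 247] [-63.  11.  19.]
[282 248] [-59.   9.  12.]
[210 249] [-62.  10. -19.]
[304 249] [-66.  11.  20.]
[283 250] [-60.   8.  12.]
[207 251] [-64.  10. -20.]
[300 251] [-67.  11.  19.]
```

View pics/wrist3.png

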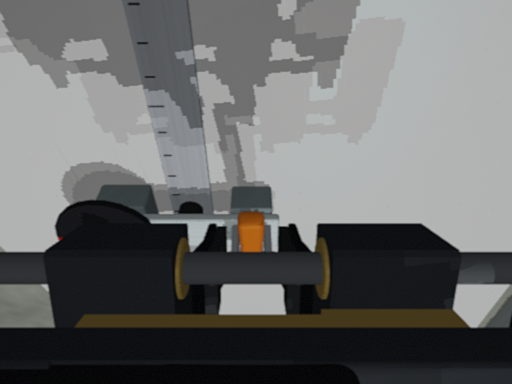

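All three cameras agree: the visible fingertips end about 33 mm short of the reported TCP, and the body front sits at −103 mm where −70 mm was expected. So the grasp point is 52 mm behind the reported TCP, and I'll work with that. The fingers haven't touched the lever yet, so I'll reopen and advance.

```bash
sed -i 's/(19-back)/(GO-back)/; s/^YAW=/GO=52.0\nYAW=/' g.py; python3 - <<'E'
from g import *
show(lever(0.02),Rtool(-6.7,-30),0)
E
```

```text
tcp [ 553.5 -110.1   39. ] dp [ -2.4 -14.6 -30.8] turn [0.001 0.    0.001] deg 0.1
```

Request:
send_rows(fingers=[0.7,0.7,0.7,0.7,0.7,0.7,0.7,0.7,0.7,0.7], dp=[[0,0,0],[0,0,0],[0,0,0],[0,0,0],[0,-2,-5],[-1,-5,-11],[-1,-8,-18],[-2,-11,-25],[-2,-14,-30],[-2,-14,-30]], turn=[[0,0,0],[0,0,0],[0,0,0],[0,0,0],[0,0,0],[0,0,0],[0,0,0],[0,0,0],[0,0,0],[0,0,0]])

```text
time_s: 4.5
position: [0.5527, -0.1102, 0.0381]
tcp_rot: [[-0.062, 0.101, 0.993], [-0.497, 0.859, -0.119], [-0.865, -0.501, -0.003]]
force: [-0.2, -0.2, 0.2]
opening: 0.695
```

```bash
python3 - <<'E'
from g import *
import cv2
s=bot.read_state();print(s['position'],s['opening'],s['force'])
show(lever(0.02),Rtool(-6.7,-30),0)
im=bot.capture("side")["img"][140:300,220:380];cv2.imwrite("pics/side4z.png",cv2.resize(im,None,fx=3.7,fy=3.7,interpolation=cv2.INTER_CUBIC))
E
```

```text
[ 0.55272842 -0.11017131  0.03811198] 0.6953259293901952 [-0.19007568 -0.20316027  0.23707283]
tcp [ 553.5 -110.1   39. ] dp [0.8 0.1 0.9] turn [ 0.001 -0.003  0.002] deg 0.2
```

View pics/side4z.png

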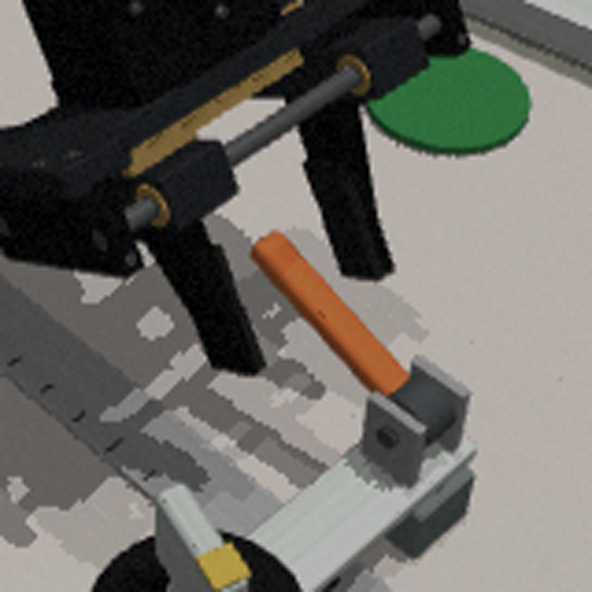

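The fingers now straddle the lever: in the zoomed view their tips are at (240,370) and (370,270), either side of the bar. Closing.

Request:
send_rows(fingers=[0,0,0,0,0,0,0,0,0,0], dp=[[0,0,1],[0,0,1],[0,0,1],[0,0,1],[0,0,1],[0,0,1],[0,0,1],[0,0,1],[0,0,1],[0,0,1]], turn=[[0,0,0],[0,0,0],[0,0,0],[0,0,0],[0,0,0],[0,0,0],[0,0,0],[0,0,0],[0,0,0],[0,0,0]])

```text
time_s: 5.38
position: [0.5536, -0.1099, 0.0398]
tcp_rot: [[-0.06, 0.102, 0.993], [-0.497, 0.86, -0.118], [-0.866, -0.501, -0.001]]
force: [0.4, -1.1, -0.3]
opening: 0.154
```

```bash
python3 - <<'E'
from g import *
import cv2
s=bot.read_state();print(s['position'],s['opening'],s['force'])
im=bot.capture("side")["img"][140:300,220:380];cv2.imwrite("pics/side5z.png",cv2.resize(im,None,fx=3.7,fy=3.7,interpolation=cv2.INTER_CUBIC))
p=np.array(s['position'])*1000; R=np.array(s['tcp_rot']); g=p-GO*R[:,0]
r=g-HIN; print("grasp rel hinge X,Y,Z",r@X,r@Y,r@Z,"angle",np.degrees(np.arctan2(r@Z,r@Y)),np.hypot(r@Y,r@Z))
for d in np.arange(0,90,4.5):
    Q=Ro.from_rotvec(X*np.radians(d)); q=HIN+Q.apply(p-HIN)-p; print(d,q.round(1),(X*np.radians(d)).round(3))
E
```

```text
[ 0.55359309 -0.10993365  0.03981639] 0.1536944408502633 [ 0.35259094 -1.06184723 -0.30376339]
grasp rel hinge X,Y,Z 0.14290097235433 63.6092491044252 25.323431324516037 angle 21.707959666911837 68.464682469696
0.0 [0. 0. 0.] [ 0. -0.  0.]
4.5 [0.2 1.4 3. ] [ 0.078 -0.009  0.   ]
9.0 [0.3 2.6 6.1] [ 0.156 -0.018  0.   ]
13.5 [0.4 3.5 9.3] [ 0.234 -0.027  0.   ]
18.0 [ 0.5  4.2 12.6] [ 0.312 -0.037  0.   ]
22.5 [ 0.5  4.6 15.9] [ 0.39  -0.046  0.   ]
27.0 [ 0.6  4.8 19.2] [ 0.468 -0.055  0.   ]
31.5 [ 0.6  4.7 22.5] [ 0.546 -0.064  0.   ]
36.0 [ 0.5  4.4 25.8] [ 0.624 -0.073  0.   ]
40.5 [ 0.4  3.8 29.1] [ 0.702 -0.082  0.   ]
45.0 [ 0.3  2.9 32.3] [ 0.78  -0.092  0.   ]
49.5 [ 0.2  1.8 35.5] [ 0.858 -0.101  0.   ]
54.0 [ 0.1  0.4 38.5] [ 0.936 -0.11   0.   ]
58.5 [-0.1 -1.1 41.4] [ 1.014 -0.119  0.   ]
63.0 [-0.3 -3.  44.2] [ 1.092 -0.128  0.   ]
67.5 [-0.6 -5.  46.9] [ 1.17  -0.137  0.   ]
72.0 [-0.8 -7.2 49.3] [ 1.248 -0.147  0.   ]
76.5 [-1.1 -9.6 51.6] [ 1.326 -0.156  0.   ]
81.0 [ -1.4 -12.2  53.7] [ 1.404 -0.165  0.   ]
85.5 [ -1.7 -14.9  55.6] [ 1.482 -0.174  0.   ]
```

View pics/side5z.png

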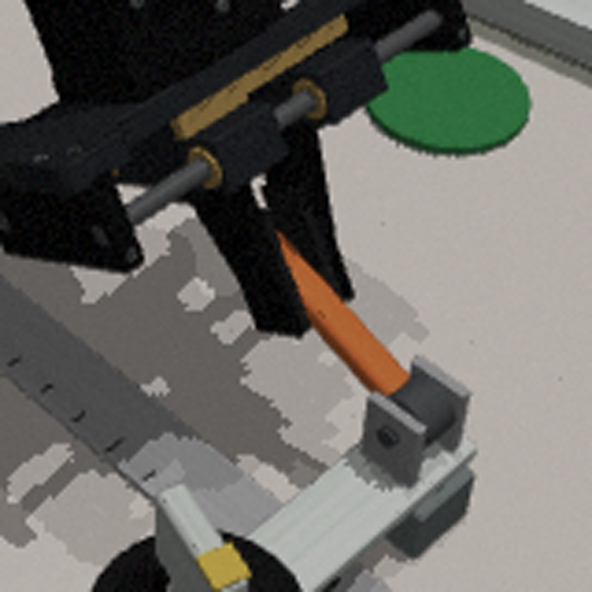

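Gripped: the opening of 0.154 is about 13.4 mm. Swinging the lever up.

Request:
send_rows(fingers=[0,0,0,0,0,0,0,0,0,0], dp=[[0,1.4,3],[0.3,2.6,6.1],[0.4,3.5,9.3],[0.5,4.2,12.6],[0.5,4.6,15.9],[0.6,4.8,19.2],[0.6,4.7,22.5],[0.5,4.4,25.8],[0.4,3.8,29.1],[0.3,2.9,32.3]], turn=[[0.078,-0.009,0],[0.156,-0.018,0],[0.234,-0.027,0],[0.312,-0.037,0],[0.39,-0.046,0],[0.468,-0.055,0],[0.546,-0.064,0],[0.624,-0.073,0],[0.702,-0.082,0],[0.78,-0.092,0]])

```text
time_s: 6.27
position: [0.554, -0.1066, 0.0717]
tcp_rot: [[0.03, 0.113, 0.993], [0.261, 0.958, -0.117], [-0.965, 0.262, -0.001]]
force: [1.3, 0.4, -10.3]
opening: 0.158
```

```bash
cat > st.py <<'E'
from g import *
import cv2,sys
def stat():
    s=bot.read_state();print(round(s['time_s'],2),s['position'].round(4),"open",round(s['opening'],3),"F",np.round(s['force'],1),"J",np.round(s['joint_positions'],1))
    p=np.array(s['position'])*1000; R=np.array(s['tcp_rot']); g=p-GO*R[:,0]
    r=g-HIN; print("grasp rel hinge X,Y,Z",r@X,r@Y,r@Z,"q",np.arctan2(r@Z,r@Y)-np.radians(20),"r",np.hypot(r@Y,r@Z))
    return s,p
def arc(p,degs):
    for d in degs:
        Q=Ro.from_rotvec(X*np.radians(d)); q=HIN+Q.apply(p-HIN)-p; print(round(d,1),q.round(1).tolist(),(X*np.radians(d)).round(3).tolist())
E
python3 - <<'E'
from st import *
s,p=stat();arc(p,np.arange(4.5,50,4.5))
im=bot.capture("side")["img"][140:300,220:380];cv2.imwrite("pics/side6z.png",cv2.resize(im,None,fx=3.7,fy=3.7,interpolation=cv2.INTER_CUBIC))
E
```

```text
6.27 [ 0.554  -0.1066  0.0717] open 0.158 F [  1.3   0.4 -10.3] J [-30.8  36.7  95.2  16.8  55.7 -34.5]
grasp rel hinge X,Y,Z 0.10517006717354817 27.2556710202464 62.41946424286479 q 0.810030848110141 r 68.11065349216798
4.5 [-0.1, -1.1, 3.2] [0.078, -0.009, 0.0]
9.0 [-0.3, -2.4, 6.2] [0.156, -0.018, 0.0]
13.5 [-0.5, -4.0, 9.2] [0.234, -0.027, 0.0]
18.0 [-0.7, -5.7, 12.0] [0.312, -0.037, 0.0]
22.5 [-0.9, -7.7, 14.7] [0.39, -0.046, 0.0]
27.0 [-1.2, -9.9, 17.2] [0.468, -0.055, 0.0]
31.5 [-1.4, -12.3, 19.6] [0.546, -0.064, 0.0]
36.0 [-1.8, -14.9, 21.7] [0.624, -0.073, 0.0]
40.5 [-2.1, -17.6, 23.6] [0.702, -0.082, 0.0]
45.0 [-2.4, -20.5, 25.3] [0.78, -0.092, 0.0]
49.5 [-2.8, -23.5, 26.8] [0.858, -0.101, 0.0]
```

View pics/side6z.png

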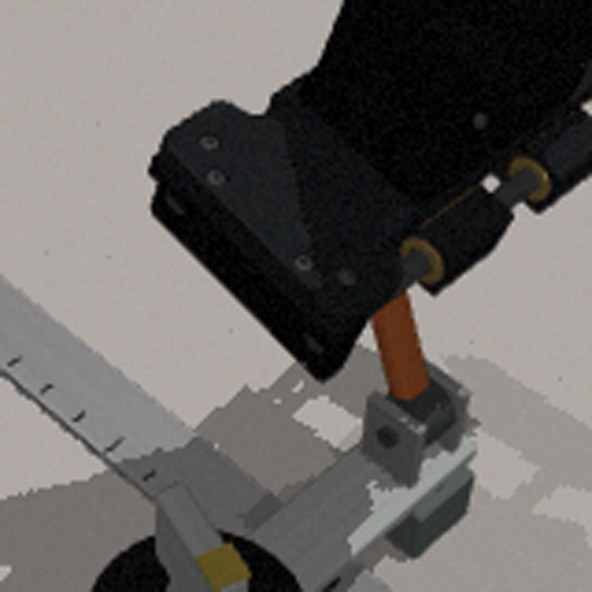

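Request:
send_rows(fingers=[0,0,0,0,0,0,0,0,0,0], dp=[[-0.1,-1.1,3.2],[-0.3,-2.4,6.2],[-0.5,-4,9.2],[-0.7,-5.7,12],[-0.9,-7.7,14.7],[-1.2,-9.9,17.2],[-1.4,-12.3,19.6],[-1.8,-14.9,21.7],[-2.1,-17.6,23.6],[-2.2,-18.5,24.2]], turn=[[0.078,-0.009,0],[0.156,-0.018,0],[0.234,-0.027,0],[0.312,-0.037,0],[0.39,-0.046,0],[0.468,-0.055,0],[0.546,-0.064,0],[0.624,-0.073,0],[0.702,-0.082,0],[0.728,-0.085,0]])

```text
time_s: 7.15
position: [0.5517, -0.1264, 0.095]
tcp_rot: [[0.098, 0.071, 0.993], [0.84, 0.529, -0.12], [-0.533, 0.846, -0.008]]
force: [3.4, 4.5, -2.1]
opening: 0.154
```

```bash
python3 - <<'E'
from st import *
s,p=stat();R=np.array(s['tcp_rot']);print("back 100:",(-100*R[:,0]).round(1))
c=bot.capture("side");im=c["img"];cv2.imwrite("pics/side7.png",im)
E
```

```text
7.15 [ 0.5517 -0.1264  0.095 ] open 0.154 F [ 3.4  4.5 -2.1] J [-48.1  51.9  84.1  39.3  90.3 -58.1]
grasp rel hinge X,Y,Z 0.1156684693744967 -23.021692066487272 63.240819952102754 q 1.570851004422044 r 67.30081436222329
back 100: [ -9.8 -84.   53.3]
```

View pics/side7.png

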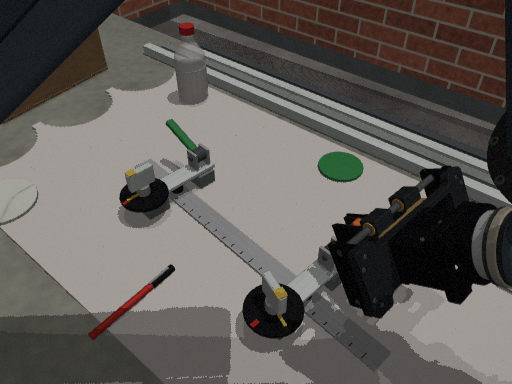

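The lever is at q≈1.57. In the side view the gripper at (400,240) clears the wing nut. Releasing and backing off along the tool axis.

Request:
send_rows(fingers=[0.5,0.5,0.5,0.5,0.5,0.5,0.5,0.5,0.5,0.5], dp=[[0,0,0],[0,0,0],[0,0,0],[0,0,0],[0,0,0],[-1,-10,6],[-3,-25,16],[-6,-45,30],[-8,-67,44],[-11,-90,60]], turn=[[0,0,0],[0,0,0],[0,0,0],[0,0,0],[0,0,0],[0,0,0],[0,0,0],[0,0,0],[0,0,0],[0,0,0]])

```text
time_s: 8.03
position: [0.5403, -0.2177, 0.1559]
tcp_rot: [[0.097, 0.072, 0.993], [0.84, 0.53, -0.12], [-0.534, 0.845, -0.009]]
force: [-0.7, -0.2, -0.2]
opening: 0.497
```

```bash
python3 - <<'E'
from st import *
from h import *
s,p=stat();
for n in("side","top"):
    c=bot.capture(n);np.savez(n+"8.npz",**c);cv2.imwrite(f"pics/{n}8.png",c["img"])
    for ce,st_,uv in blobs(c["img"],"orange",15):
        q=pts(c,uv)*1000;m=q.mean(0);u=np.linalg.svd(q-m)[2][0];r=m-HIN
        print(n,ce,len(q),"mean rel",r@X,r@Y,r@Z,"dir q",np.arctan2(u@Z,u@Y)-np.radians(20),"max z",q[:,2].max())
# nut: jaw yaw for wing
show(np.r_[NUT,75.],Rtool(-24.7,0),80)
E
```

```text
8.03 [ 0.5403 -0.2177  0.1559] open 0.497 F [-0.7 -0.2 -0.2] J [-53.7  49.7  75.   36.  101.8 -54.6]
grasp rel hinge X,Y,Z -0.5142423749314369 -115.00800142943552 124.22574983472893 q 1.968617389152834 r 169.28933018590894
side [357.67647059 222.79411765] 68 mean rel -1.7913077875296446 -29.33014264523752 77.39656968260095 dir q -2.1091974758179375 max z 139.37796166673033
top [372.16666667 179.36666667] 30 mean rel -0.6548106053982538 -27.18426395908674 78.71923751815635 dir q -1.4427922778887663 max z 140.29531746361178
tcp [ 439.9 -134.4  103. ] dp [-101.8   87.9  -54.2] turn [-0.966  0.274 -0.279] deg 59.7
```

View pics/side8.png

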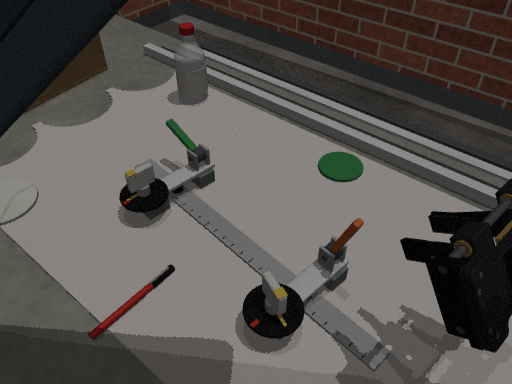

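Lever tip measured at q≈1.57, past vertical, and it stays there. Next I'll hover over the wing nut.

Request:
send_rows(fingers=[0.6,0.6,0.6,0.6,0.6,0.6,0.6,0.6,0.6,0.6], dp=[[-10,5,15],[-22,12,25],[-35,22,25],[-48,35,20],[-60,48,10],[-72,60,0],[-83,70,-10],[-93,79,-20],[-102,88,-30],[-102,88,-34]], turn=[[-0.097,0.027,-0.028],[-0.193,0.055,-0.056],[-0.29,0.082,-0.084],[-0.386,0.11,-0.112],[-0.483,0.137,-0.14],[-0.58,0.164,-0.167],[-0.676,0.192,-0.195],[-0.773,0.219,-0.223],[-0.87,0.247,-0.251],[-0.966,0.274,-0.279]])

```text
time_s: 8.97
position: [0.4358, -0.1316, 0.1229]
tcp_rot: [[-0.005, 0.419, 0.908], [-0.002, 0.908, -0.419], [-1.0, -0.004, -0.004]]
force: [-0.6, 0.0, -0.7]
opening: 0.598
```

```bash
python3 - <<'E'
from st import *
from h import *
s,p=stat();print(np.round(s['tcp_rot'],3).tolist())
c=bot.capture("wrist");P=wristpose(c,s);np.savez("w9.npz",P0=P[0],P1=P[1],**c);cv2.imwrite("pics/w9.png",c["img"])
for k in("orange","yellow","red"):
    for ce,st_,uv in blobs(c["img"],k,20):
        q=pts(c,uv,P)*1000
        if len(q):print(k,ce.round(1),len(uv),np.median(q,0).round(1),q.min(0).round(1),q.max(0).round(1))
g=np.stack(np.meshgrid(np.arange(512),np.arange(384)),-1).reshape(-1,2)
q=pts(c,g,P)*1000;m=(np.hypot(q[:,0]-440,q[:,1]+134)<30)&(q[:,2]>88)&(q[:,2]<97)
print(m.sum(),cv2.minAreaRect(q[m][:,:2].astype(np.float32)) if m.sum()>5 else "")
show(np.r_[NUT,80.],Rtool(-24.7,0),80)
cv2.imwrite("pics/side9.png",bot.capture("side")["img"])
E
```

```text
8.97 [ 0.4358 -0.1316  0.1229] open 0.598 F [-0.6  0.  -0.7] J [-30.8  23.6 109.6  -0.3  47.1  -5.8]
grasp rel hinge X,Y,Z -114.19630228677897 2.3823281315897153 115.434931928044 q 1.2010955615512533 r 115.45951236930942
[[-0.005, 0.419, 0.908], [-0.002, 0.908, -0.419], [-1.0, -0.004, -0.004]]
orange [433.2 185.9] 1703 [ 544.8 -160.5  112.4] [ 500.4 -178.2   71.1] [ 553.5 -119.7  232.7]
yellow [259.5 225.5] 289 [ 433.6 -146.1   92.5] [ 426.6 -163.8   42.7] [ 441.  -138.5   95. ]
yellow [119.1 275.3] 55 [420.5 -90.7 247.3] [419.  -93.9 246.1] [421.9 -87.9 248.4]
yellow [384.2 275.1] 90 [ 476.  -116.3  247.3] [ 474.  -119.2  245.7] [ 477.5 -113.2  248.7]
red [57.2 64.9] 1289 [327.9  28.3  13.6] [278.   24.3   8.8] [378.2  33.7  16.8]
red [222.9 200.9] 94 [ 408.3 -129.9   43.9] [ 402.8 -133.3   42.4] [ 413.5 -126.2   45.5]
1033 ((438.61138916015625, -133.1256103515625), (43.90375900268555, 12.47629451751709), 68.06581115722656)
tcp [ 439.9 -134.4  108. ] dp [  3.1  -5.3 -14.8] turn [ 0.004 -0.005  0.001] deg 0.4
```

View pics/w9.png

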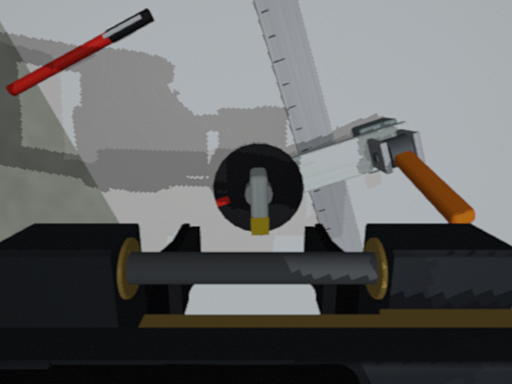

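View pics/side9.png

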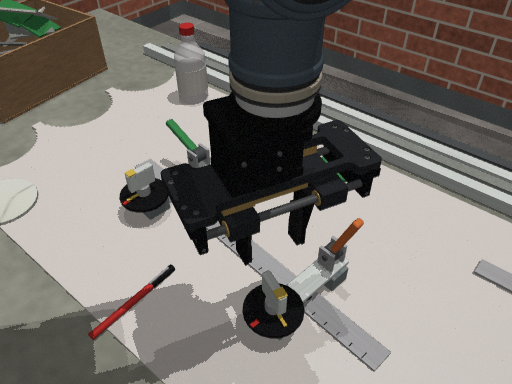

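The wrist view shows the wing from (258,168) to (260,235), centred between the fingers, with the lever well to the right. Wing yaw is about 66.7°, so the nut is at about −1.28 rad. Descending.

Request:
send_rows(fingers=[0.6,0.6,0.6,0.6,0.6,0.6,0.6,0.6,0.6,0.6], dp=[[1,-1,-12],[2,-1,-24],[3,-2,-37],[3,-2,-50],[3,-2,-62],[3,-2,-74],[3,-2,-84],[3,-2,-92],[3,-2,-95],[3,-2,-95]], turn=[[0,0,0.01],[0,0,0.02],[0,0,0.025],[0,0,0.025],[0,0,0.025],[0,0,0.025],[0,0,0.025],[0,0,0.025],[0,0,0.025],[0,0,0.025]])

```text
time_s: 9.9
position: [0.4409, -0.1325, 0.0276]
tcp_rot: [[-0.004, 0.39, 0.921], [0.002, 0.921, -0.39], [-1.0, 0.0, -0.004]]
force: [-0.3, 0.4, 0.1]
opening: 0.602
```

```bash
python3 - <<'E'
from st import *
s,p=stat();print(np.round(s['tcp_rot'],3).tolist())
cv2.imwrite("pics/w10.png",bot.capture("wrist")["img"])
cv2.imwrite("pics/side10.png",bot.capture("side")["img"])
E
```

```text
9.9 [ 0.4409 -0.1325  0.0276] open 0.602 F [-0.3  0.4  0.1] J [-3.070e+01  3.460e+01  1.129e+02 -1.000e-01  3.280e+01 -7.700e+00]
grasp rel hinge X,Y,Z -109.02180571598528 1.9003878120301254 20.06923402594333 q 1.127320384248384 r 20.159008612136514
[[-0.004, 0.39, 0.921], [0.002, 0.921, -0.39], [-1.0, 0.0, -0.004]]
```

View pics/w10.png

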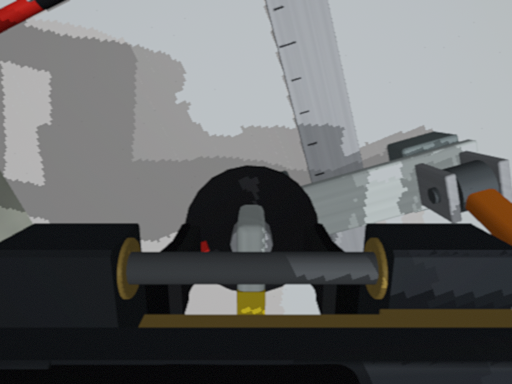

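View pics/side10.png

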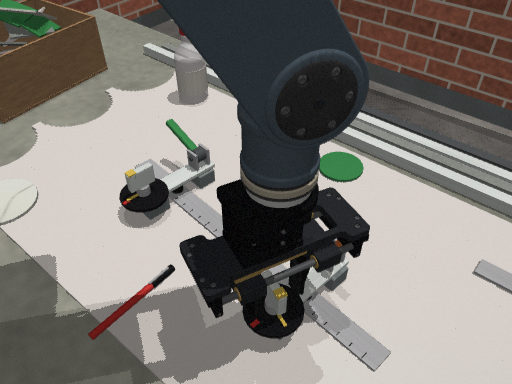

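The wing is centred between the fingers at x≈251. Closing on it.

Request:
send_rows(fingers=[0,0,0,0,0,0,0,0,0,0], dp=[[-1,-1,0],[-1,-1,0],[-1,-1,0],[-1,-1,0],[-1,-1,0],[-1,-1,0],[-1,-1,0],[-1,-1,0],[-1,-1,0],[-1,-1,0]], turn=[[0,0,0],[0,0,0],[0,0,0],[0,0,0],[0,0,0],[0,0,0],[0,0,0],[0,0,0],[0,0,0],[0,0,0]])

```text
time_s: 10.83
position: [0.4401, -0.1334, 0.0284]
tcp_rot: [[-0.003, 0.389, 0.921], [0.001, 0.921, -0.389], [-1.0, -0.0, -0.003]]
force: [-0.4, 0.2, 2.1]
opening: 0.137
```

```bash
python3 - <<'E'
from st import *
s,p=stat();print(np.round(s['tcp_rot'],3).tolist(),s['moment'], "yaw",np.degrees(np.arctan2(s['tcp_rot'][1][2],s['tcp_rot'][0][2])))
cv2.imwrite("pics/w11.png",bot.capture("wrist")["img"])
E
```

```text
10.83 [ 0.4401 -0.1334  0.0284] open 0.137 F [-0.4  0.2  2.1] J [-3.08e+01  3.45e+01  1.13e+02 -1.00e-01  3.27e+01 -7.80e+00]
grasp rel hinge X,Y,Z -109.73156116031642 1.0235097458992992 20.891136256714688 q 1.1727770824192467 r 20.91619339881351
[[-0.003, 0.389, 0.921], [0.001, 0.921, -0.389], [-1.0, -0.0, -0.003]] [-0.03237532 -0.06309057  0.0135218 ] yaw -22.91659985877568
```

View pics/w11.png

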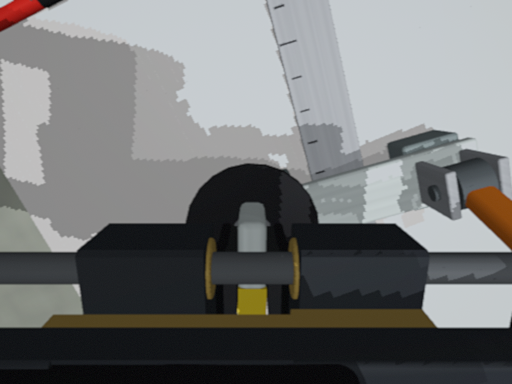

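Gripped: the opening of 0.137 is 11.9 mm, and jaw yaw is −22.9°. I need about 73.7° clockwise, ending at jaw yaw ≈ −96.6°.

Request:
send_rows(fingers=[0,0,0,0,0,0,0,0,0,0], dp=[[0,0,0],[0,0,0],[0,0,0],[0,0,0],[0,0,0],[0,0,0],[0,0,0],[0,0,0],[0,0,0],[0,0,0]], turn=[[0,0,-0.08],[0,0,-0.16],[0,0,-0.24],[0,0,-0.32],[0,0,-0.4],[0,0,-0.48],[0,0,-0.56],[0,0,-0.64],[0,0,-0.72],[0,0,-0.8]])

```text
time_s: 11.72
position: [0.4404, -0.1335, 0.0284]
tcp_rot: [[-0.001, 0.933, 0.359], [0.002, 0.359, -0.933], [-1.0, 0.0, -0.003]]
force: [-0.2, 0.7, 0.4]
opening: 0.138
```

```bash
python3 - <<'E'
from st import *
s,p=stat();y=np.degrees(np.arctan2(s['tcp_rot'][1][2],s['tcp_rot'][0][2]));print(s['moment'], "yaw",y,"to go rad",np.radians(-96.6-y))
print(np.round(s['tcp_rot'],3).tolist())
cv2.imwrite("pics/w12.png",bot.capture("wrist")["img"])
E
```

```text
11.72 [ 0.4404 -0.1335  0.0284] open 0.138 F [-0.2  0.7  0.4] J [-30.9  34.4 113.    0.2  32.7  37.9]
grasp rel hinge X,Y,Z -109.55273943005064 0.8365457993117518 20.927191663477117 q 1.181777640910779 r 20.943905075086935
[-0.06360405 -0.04767285 -0.0229567 ] yaw -68.95743275612007 to go rad -0.48245381210963906
[[-0.001, 0.933, 0.359], [0.002, 0.359, -0.933], [-1.0, 0.0, -0.003]]
```

View pics/w12.png

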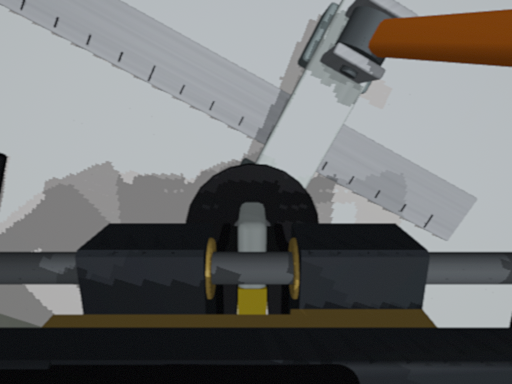

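Request:
send_rows(fingers=[0,0,0,0,0,0,0,0,0,0], dp=[[0,0,0],[0,0,0],[0,0,0],[0,0,0],[0,0,0],[0,0,0],[0,0,0],[0,0,0],[0,0,0],[0,0,0]], turn=[[0,0,-0.08],[0,0,-0.16],[0,0,-0.24],[0,0,-0.32],[0,0,-0.4],[0,0,-0.45],[0,0,-0.475],[0,0,-0.482],[0,0,-0.482],[0,0,-0.482]])

```text
time_s: 12.6
position: [0.4405, -0.1336, 0.0284]
tcp_rot: [[0.001, 0.993, -0.116], [0.002, -0.116, -0.993], [-1.0, 0.0, -0.003]]
force: [0.3, -0.7, 0.6]
opening: 0.136
```

```bash
python3 - <<'E'
from st import *
from h import *
s,p=stat();y=np.degrees(np.arctan2(s['tcp_rot'][1][2],s['tcp_rot'][0][2]));print(s['moment'], "yaw",y)
c=bot.capture("side");np.savez("side13.npz",**c)
im=c["img"];cv2.imwrite("pics/side13.png",im);cv2.imwrite("pics/side13z.png",cv2.resize(im[240:360,210:340],None,fx=4.6,fy=4.6,interpolation=cv2.INTER_CUBIC))
for k in("yellow","red"):
    for ce,st_,uv in blobs(im,k,5):
        q=pts(c,uv)*1000
        if len(q):print(k,ce.round(1),len(uv),np.median(q,0).round(1))
E
```

```text
12.6 [ 0.4405 -0.1336  0.0284] open 0.136 F [ 0.3 -0.7  0.6] J [-30.9  34.4 113.1   0.3  32.6  65.5]
grasp rel hinge X,Y,Z -109.54293651981686 0.7080077316568288 20.917644441459785 q 1.1878960002471062 r 20.929623119574305
[-0.16020163  0.11120228  0.01685133] yaw -96.66362737233759
yellow [130.1 172.9] 47 [459.  150.7  92. ]
yellow [132.  197.1] 26 [452.3 151.6  46.6]
yellow [263.1 292.8] 41 [ 421.4 -133.3   92.5]
yellow [260.9 316.5] 42 [ 418.1 -132.5   46.6]
red [125.3 202.2] 18 [439.7 152.9  43.9]
red [119.8 311.4] 524 [322.4  25.7  12.7]
red [253.7 323.7] 30 [ 406.5 -131.4   44. ]
```

View pics/side13z.png

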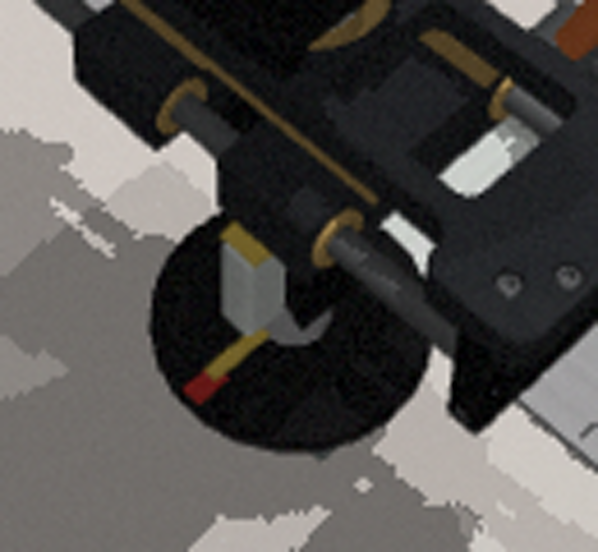

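The zoomed side view shows the yellow dial pointer running straight into the red mark at about (205,388). Releasing, rising and rechecking with an unobstructed view.

Request:
send_rows(fingers=[0.5,0.5,0.5,0.5,0.5,0.5,0.5,0.5,0.5,0.5], dp=[[0,0,0],[0,0,0],[0,0,0],[0,0,0],[0,0,0],[0,0,10],[0,0,28],[0,0,52],[0,0,80],[0,0,110]], turn=[[0,0,0],[0,0,0],[0,0,0],[0,0,0],[0,0,0],[0,0,0],[0,0,0],[0,0,0],[0,0,0],[0,0,0]])

```text
time_s: 13.48
position: [0.4395, -0.133, 0.1389]
tcp_rot: [[-0.002, 0.993, -0.116], [0.004, -0.116, -0.993], [-1.0, -0.002, -0.004]]
force: [0.4, -0.3, 0.3]
opening: 0.494
```

```bash
python3 - <<'E'
from st import *
from h import *
s,p=stat();y=np.degrees(np.arctan2(s['tcp_rot'][1][2],s['tcp_rot'][0][2]));print("yaw",y)
g=np.stack(np.meshgrid(np.arange(512),np.arange(384)),-1).reshape(-1,2)
for n in("side","wrist"):
    c=bot.capture(n);P=wristpose(c,s) if n=="wrist" else pose(c)
    im=c["img"];cv2.imwrite(f"pics/{n}14.png",im)
    q=pts(c,g,P)*1000;m=(np.hypot(q[:,0]-440,q[:,1]+134)<30)&(q[:,2]>89.5)&(q[:,2]<97)
    print(n,m.sum(),cv2.minAreaRect(q[m][:,:2].astype(np.float32)))
    for k in("yellow","red"):
        for ce,st_,uv in blobs(im,k,5):
            w=pts(c,uv,P)*1000
            if len(w) and np.hypot(*(np.median(w,0)[:2]-NUT))<45:
                print(k,ce.round(1),len(uv),np.median(w,0).round(1)); d=np.median(w,0)[:2]-NUT;print("  bearing",np.degrees(np.arctan2(d[1],d[0])))
    u0,v0=proj(c,[[.44,-.134,.06]],P)[0].astype(int)
    cv2.imwrite(f"pics/{n}14z.png",cv2.resize(im[max(v0-60,0):v0+60,max(u0-70,0):u0+70],None,fx=4.6,fy=4.6,interpolation=cv2.INTER_CUBIC))
E
```

```text
13.48 [ 0.4395 -0.133   0.1389] open 0.494 F [ 0.4 -0.3  0.3] J [-30.9  22.2 108.2   0.2  49.8  65.6]
grasp rel hinge X,Y,Z -110.41508202265894 1.1098757175396676 131.43693189023207 q 1.2132865076942185 r 131.44161779598534
yaw -96.67864265444568
side 317 ((438.54986572265625, -134.85682678222656), (12.51611328125, 43.85942840576172), 82.45467376708984)
yellow [265.3 290.6] 106 [ 425.5 -133.4   92.4]
  bearing 176.0529419915299
yellow [260.9 316.5] 42 [ 418.2 -132.8   46.6]
  bearing 175.74719601792168
red [253.5 323.8] 28 [ 406.6 -131.1   43.5]
  bearing 174.34876017110795
wrist 0 ((0.0, 0.0), (0.0, 0.0), 0.0)
yellow [250.4 221.2] 252 [ 421.2 -129.4   87.8]
  bearing 164.98343375016748
yellow [139.5 274. ] 182 [ 472.1 -111.1  263.1]
  bearing 35.9300441435733
yellow [365.  267.5] 82 [ 467.8 -163.1  263. ]
  bearing -45.74972264358972
yellow [364.7 287.8] 23 [ 463.1 -162.5  263.6]
  bearing -50.51617384805416
```

View pics/wrist14z.png

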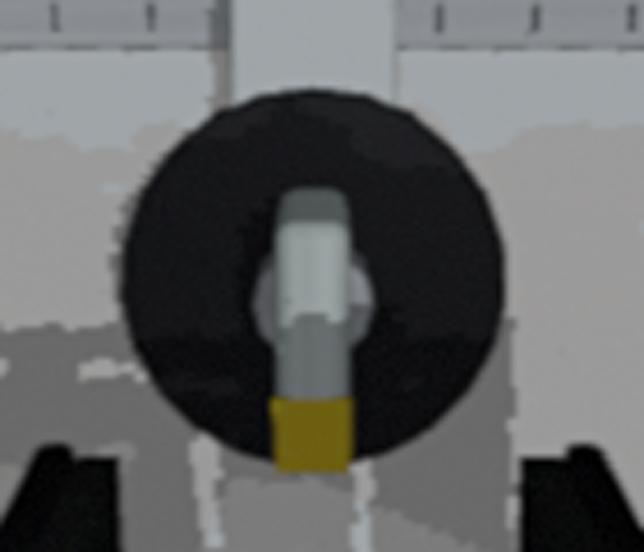

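View pics/side14z.png

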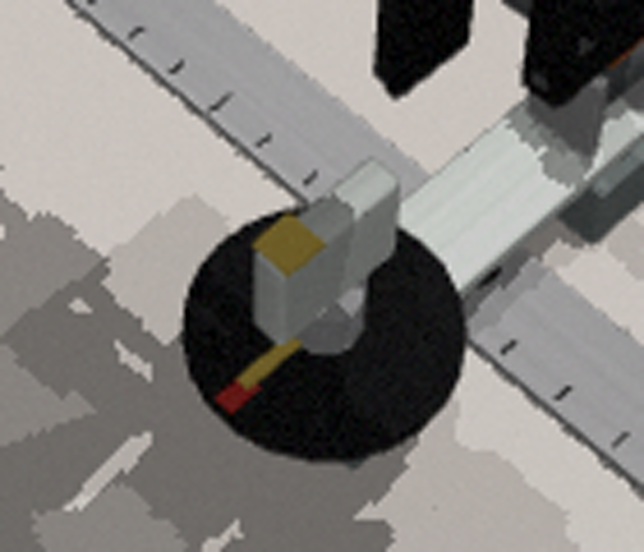

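Checks on the nut: side depth gives the wing bar a yaw of 172.5°. The grip yaw implied 173.3°, and the red mark and the −x axis sit at about 173.5°. The pointer strip meets the red mark in the picture. Going back to the lever.

```bash
python3 - <<'E'
from st import *
show(lever(1.57),Rtool(-6.7,57),110)
show(lever(1.57),Rtool(-6.7,57),0)
s=bot.read_state();R0=np.array(s['tcp_rot']);R1=Rtool(-6.7,57);tv=Ro.from_matrix(R1@R0.T).as_rotvec()
for f in(.5,): print(Ro.from_rotvec(f*tv).as_matrix()@R0)
E
```

```text
tcp [ 540.8 -218.6  155. ] dp [ 97.3 -83.4  12.7] turn [ 0.675 -0.852  1.431] deg 102.9
tcp [ 551.5 -127.    95.1] dp [108.    8.2 -47.2] turn [ 0.675 -0.852  1.431] deg 102.9
[[ 0.26576488  0.7492022   0.60668368]
 [ 0.43941498  0.46599811 -0.76795849]
 [-0.85806964  0.4706823  -0.20536474]]
```

Request:
send_rows(fingers=[0.5,0.5,0.5,0.5,0.5,0.5,0.5,0.5,0.5,0.5], dp=[[0,-8,15],[0,-16,30],[0,-24,40],[3,-32,50],[7,-40,50],[12,-48,50],[17,-56,50],[22,-64,50],[26,-72,50],[30,-80,50]], turn=[[0.034,-0.043,0.072],[0.068,-0.085,0.143],[0.101,-0.128,0.215],[0.135,-0.17,0.286],[0.169,-0.213,0.358],[0.203,-0.256,0.429],[0.236,-0.298,0.501],[0.27,-0.341,0.572],[0.304,-0.383,0.644],[0.338,-0.426,0.716]])

```text
time_s: 14.42
position: [0.4731, -0.2153, 0.1916]
tcp_rot: [[0.266, 0.747, 0.61], [0.443, 0.467, -0.765], [-0.856, 0.473, -0.207]]
force: [-0.9, -0.4, -0.9]
opening: 0.502
```

```bash
python3 - <<'E'
from st import *
s,p=stat();show(lever(1.57),Rtool(-6.7,57),110)
E
```

```text
14.42 [ 0.4731 -0.2153  0.1916] open 0.502 F [-0.9 -0.4 -0.9] J [-55.8  26.5  98.5  29.6  71.7 -14.9]
grasp rel hinge X,Y,Z -78.63849348443325 -101.0052001860986 176.6275561313442 q 1.741197349217845 r 203.4682875771185
tcp [ 540.8 -218.6  155. ] dp [ 67.7  -3.2 -36.6] turn [ 0.335 -0.425  0.712] deg 51.2
```

Request:
send_rows(fingers=[0.5,0.5,0.5,0.5,0.5,0.5,0.5,0.5,0.5,0.5], dp=[[4,-3,0],[10,-6,0],[17,-8,0],[25,-10,0],[34,-10,-5],[43,-8,-12],[52,-6,-20],[60,-4,-30],[68,-3,-37],[68,-3,-37]], turn=[[0.035,-0.045,0.075],[0.07,-0.09,0.15],[0.11,-0.138,0.23],[0.145,-0.185,0.31],[0.185,-0.235,0.39],[0.22,-0.28,0.47],[0.26,-0.33,0.55],[0.3,-0.375,0.63],[0.335,-0.425,0.712],[0.335,-0.425,0.712]])

```text
time_s: 15.25
position: [0.5419, -0.2178, 0.1496]
tcp_rot: [[0.095, 0.064, 0.993], [0.835, 0.537, -0.114], [-0.541, 0.841, -0.002]]
force: [0.5, -0.4, -0.5]
opening: 0.5
```

```bash
python3 - <<'E'
from st import *
from h import *
s,p=stat();show(lever(1.57),Rtool(-6.7,57),0)
c=bot.capture("wrist");P=wristpose(c,s);cv2.imwrite("pics/w15.png",c["img"])
for ce,st_,uv in blobs(c["img"],"orange",15):
    q=pts(c,uv,P)*1000;m=np.median(q,0);r=m-HIN;print(ce,len(q),r@X,r@Y,r@Z)
c=bot.capture("side");cv2.imwrite("pics/side15.png",c["img"])
for ce,st_,uv in blobs(c["img"],"orange",15):
    q=pts(c,uv)*1000;r=q-HIN;z=r@Z;t=r[z>z.max()-6];print("top end",(t@X).mean(),(t@Y).mean(),(t@Z).mean())
E
```

```text
15.25 [ 0.5419 -0.2178  0.1496] open 0.5 F [ 0.5 -0.4 -0.5] J [-53.4  50.1  75.   35.8 101.1 -55.1]
grasp rel hinge X,Y,Z 1.1885716700668327 -114.67345934209695 118.20454948688348 q 1.9919669695819016 r 164.68854786195865
tcp [ 551.5 -127.    95.1] dp [  9.6  90.8 -54.5] turn [-0.004 -0.002 -0.002] deg 0.3
[407.12   4.4 ] 75 1107.6295590934847 2472.953801571497 -642.3599224241693
[435.22222222   2.5       ] 18 1316.2252350521212 2498.048850347924 -632.5713717389506
[250.96808511 188.22340426] 93 -0.6498493691690665 -31.106268179236505 76.5826054074899
top end -1.965727960029334 -29.425296816920152 77.59579194894154
```

View pics/w15.png

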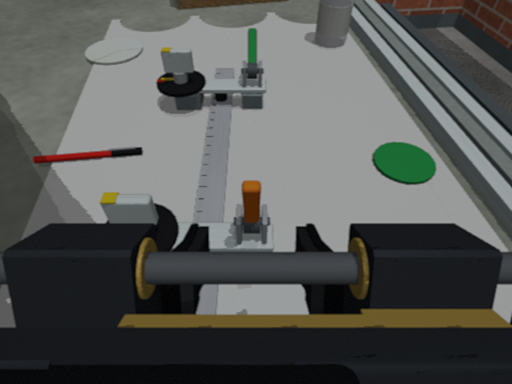

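View pics/side15.png

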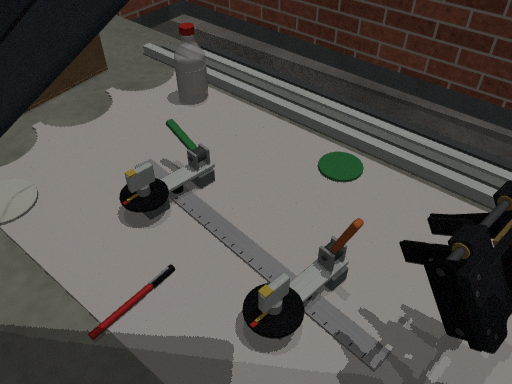

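The lever is centred between the fingers at (252,205) and hasn't moved. Advancing and closing.

Request:
send_rows(fingers=[0.5,0.5,0.5,0.5,0.5,0.5,0.5,0.5,0.5,0.5], dp=[[1,12,-7],[2,24,-14],[4,36,-22],[5,48,-29],[6,60,-36],[7,70,-42],[8,80,-48],[9,87,-52],[9,91,-54],[9,91,-54]], turn=[[0,0,0],[0,0,0],[0,0,0],[0,0,0],[0,0,0],[0,0,0],[0,0,0],[0,0,0],[0,0,0],[0,0,0]])

```text
time_s: 16.18
position: [0.5493, -0.1256, 0.0989]
tcp_rot: [[0.095, 0.067, 0.993], [0.835, 0.538, -0.116], [-0.542, 0.84, -0.004]]
force: [-1.0, 0.8, 0.3]
opening: 0.506
```

Request:
send_rows(fingers=[0,0,0,0,0,0,0,0], dp=[[0,0,0],[0,0,0],[0,0,0],[0,0,0],[0,0,0],[0,0,0],[0,0,0],[0,0,0]], turn=[[0,0,0],[0,0,0],[0,0,0],[0,0,0],[0,0,0],[0,0,0],[0,0,0],[0,0,0]])

```text
time_s: 16.85
position: [0.5517, -0.1265, 0.0988]
tcp_rot: [[0.1, 0.065, 0.993], [0.833, 0.54, -0.12], [-0.544, 0.839, -0.0]]
force: [5.0, 0.1, -1.4]
opening: 0.156
```

```bash
python3 - <<'E'
from st import *
s,p=stat();arc(p,-np.arange(4.5,50,4.5))
E
```

```text
16.85 [ 0.5517 -0.1265  0.0988] open 0.156 F [ 5.   0.1 -1.4] J [-48.   51.2  84.5  39.2  89.9 -58.2]
grasp rel hinge X,Y,Z -0.009426205690788678 -22.777391420759564 67.57740800478678 q 1.5468279543274506 r 71.31280132332421
-4.5 [0.4, 3.0, -1.8] [-0.078, 0.009, -0.0]
-9.0 [0.7, 5.9, -3.7] [-0.156, 0.018, -0.0]
-13.5 [1.0, 8.5, -6.0] [-0.234, 0.027, -0.0]
-18.0 [1.3, 11.1, -8.4] [-0.312, 0.037, -0.0]
-22.5 [1.6, 13.4, -11.0] [-0.39, 0.046, -0.0]
-27.0 [1.8, 15.5, -13.8] [-0.468, 0.055, -0.0]
-31.5 [2.0, 17.3, -16.7] [-0.546, 0.064, -0.0]
-36.0 [2.2, 19.0, -19.8] [-0.624, 0.073, -0.0]
-40.5 [2.4, 20.4, -23.0] [-0.702, 0.082, -0.0]
-45.0 [2.5, 21.5, -26.3] [-0.78, 0.092, -0.0]
-49.5 [2.6, 22.4, -29.7] [-0.858, 0.101, -0.0]
```

Request:
send_rows(fingers=[0,0,0,0,0,0,0,0,0,0], dp=[[0.4,3,-1.8],[0.7,5.9,-3.7],[1,8.5,-6],[1.3,11.1,-8.4],[1.6,13.4,-11],[1.8,15.5,-13.8],[2,17.3,-16.7],[2.2,19,-19.8],[2.4,20.4,-23],[2.5,21.5,-26.3]], turn=[[-0.078,0.009,0],[-0.156,0.018,0],[-0.234,0.027,0],[-0.312,0.037,0],[-0.39,0.046,0],[-0.468,0.055,0],[-0.546,0.064,0],[-0.624,0.073,0],[-0.702,0.082,0],[-0.78,0.092,0]])

```text
time_s: 17.68
position: [0.5544, -0.1052, 0.0731]
tcp_rot: [[0.027, 0.117, 0.993], [0.204, 0.972, -0.12], [-0.979, 0.206, 0.003]]
force: [-1.0, -1.4, -3.1]
opening: 0.155
```

```bash
python3 - <<'E'
from st import *
s,p=stat();arc(p,-np.arange(4.5,56,4.5))
E
```

```text
17.68 [ 0.5544 -0.1052  0.0731] open 0.155 F [-1.  -1.4 -3.1] J [-28.9  35.9  95.8  13.8  53.5 -30.8]
grasp rel hinge X,Y,Z 0.15696978100613374 31.66519456854115 64.45617644037958 q 0.7650936162623325 r 71.8142272003042
-4.5 [0.1, 0.9, -3.4] [-0.078, 0.009, -0.0]
-9.0 [0.2, 1.6, -6.8] [-0.156, 0.018, -0.0]
-13.5 [0.2, 2.0, -10.3] [-0.234, 0.027, -0.0]
-18.0 [0.2, 2.1, -13.8] [-0.312, 0.037, -0.0]
-22.5 [0.2, 2.0, -17.2] [-0.39, 0.046, -0.0]
-27.0 [0.2, 1.5, -20.7] [-0.468, 0.055, -0.0]
-31.5 [0.1, 0.8, -24.1] [-0.546, 0.064, -0.0]
-36.0 [-0.0, -0.1, -27.5] [-0.624, 0.073, -0.0]
-40.5 [-0.2, -1.3, -30.8] [-0.702, 0.082, -0.0]
-45.0 [-0.3, -2.8, -33.9] [-0.78, 0.092, -0.0]
-49.5 [-0.5, -4.5, -37.0] [-0.858, 0.101, -0.0]
-54.0 [-0.8, -6.4, -39.9] [-0.936, 0.11, -0.0]
```

Request:
send_rows(fingers=[0,0,0,0,0,0,0,0,0,0], dp=[[0.1,0.9,-3.4],[0.2,1.6,-6.8],[0.2,2,-10.3],[0.2,2.1,-13.8],[0.2,2,-17.2],[0.2,1.5,-20.7],[0.1,0.8,-24.1],[0,-0.1,-27.5],[-0.2,-1.3,-30.8],[-0.2,-1.8,-32]], turn=[[-0.078,0.009,0],[-0.156,0.018,0],[-0.234,0.027,0],[-0.312,0.037,0],[-0.39,0.046,0],[-0.468,0.055,0],[-0.546,0.064,0],[-0.624,0.073,0],[-0.702,0.082,0],[-0.73,0.085,0]])

```text
time_s: 18.52
position: [0.5543, -0.1063, 0.0405]
tcp_rot: [[-0.055, 0.1, 0.993], [-0.505, 0.856, -0.114], [-0.862, -0.508, 0.004]]
force: [-0.1, -0.5, 3.2]
opening: 0.158
```

```bash
python3 - <<'E'
from st import *
from h import *
s,p=stat();arc(p,-np.arange(1,7,1))
c=bot.capture("side");im=c["img"]
for ce,st_,uv in blobs(im,"orange",15):
    q=pts(c,uv)*1000;m=q.mean(0);u=np.linalg.svd(q-m)[2][0];u*=np.sign(u[1]);print(len(q),"q dir",np.arctan2(u@Z,u@Y)-np.radians(20))
cv2.imwrite("pics/side16z.png",cv2.resize(im[140:300,220:380],None,fx=3.7,fy=3.7,interpolation=cv2.INTER_CUBIC))
E
```

```text
18.52 [ 0.5543 -0.1063  0.0405] open 0.158 F [-0.1 -0.5  3.2] J [ -4.6  42.8  96.9 -41.8  49.5  32.3]
grasp rel hinge X,Y,Z 0.06757050050127301 67.66813693465433 25.84327262385399 q 0.01575083096945218 r 72.43515373158236
-1 [-0.0, -0.3, -0.7] [-0.017, 0.002, -0.0]
-2 [-0.1, -0.7, -1.4] [-0.035, 0.004, -0.0]
-3 [-0.1, -1.0, -2.1] [-0.052, 0.006, -0.0]
-4 [-0.2, -1.4, -2.8] [-0.069, 0.008, -0.0]
-5 [-0.2, -1.8, -3.5] [-0.087, 0.01, -0.0]
-6 [-0.3, -2.2, -4.2] [-0.104, 0.012, -0.0]
471 q dir 0.06209311171142157
```

View pics/side16z.png

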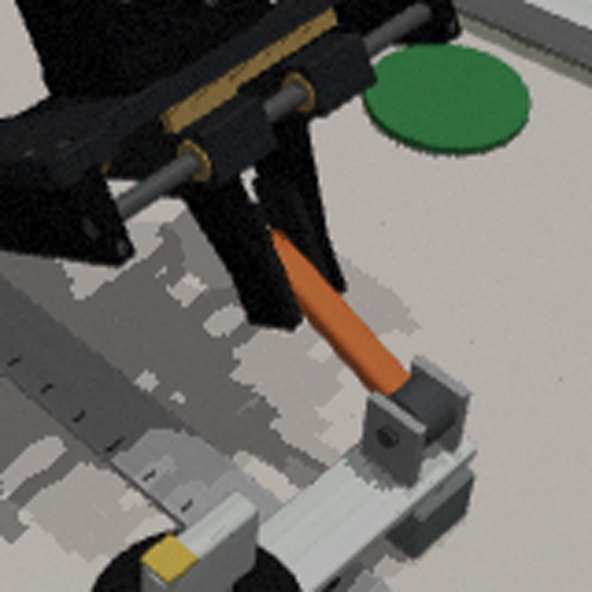

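Nearly closed. Pressing on gently until it reaches the stop.

Request:
send_rows(fingers=[0,0,0,0,0,0], dp=[[0,-0.3,-0.7],[-0.1,-0.7,-1.4],[-0.1,-1,-2.1],[-0.2,-1.4,-2.8],[-0.2,-1.4,-2.8],[-0.2,-1.4,-2.8]], turn=[[-0.017,0.002,0],[-0.035,0.004,0],[-0.052,0.006,0],[-0.069,0.008,0],[-0.069,0.008,0],[-0.069,0.008,0]])

```text
time_s: 19.07
position: [0.5541, -0.1081, 0.0389]
tcp_rot: [[-0.062, 0.096, 0.993], [-0.564, 0.818, -0.114], [-0.823, -0.568, 0.003]]
force: [-0.8, 0.6, 7.8]
opening: 0.159
```

```bash
python3 - <<'E'
from st import *
s,p=stat();print(s['moment'])
E
```

```text
19.07 [ 0.5541 -0.1081  0.0389] open 0.159 F [-0.8  0.6  7.8] J [ -2.8  44.4  96.4 -46.   51.9  37.2]
grasp rel hinge X,Y,Z 0.11566692363201028 68.91132788608569 22.25659246982775 q -0.03666715703090523 r 72.41634497398778
[-0.17620024  0.1536804  -0.31266659]
```

Request:
send_rows(fingers=[0,0,0,0], dp=[[0,-0.5,-1.5],[0,-1,-3],[0,-1,-3],[0,-1,-3]], turn=[[0,0,0],[0,0,0],[0,0,0],[0,0,0]])

```text
time_s: 19.4
position: [0.5542, -0.1083, 0.0388]
tcp_rot: [[-0.061, 0.098, 0.993], [-0.565, 0.817, -0.116], [-0.823, -0.568, 0.006]]
force: [-2.2, 8.8, 16.3]
opening: 0.156
```

```bash
python3 - <<'E'
from st import *
s,p=stat();R=np.array(s['tcp_rot']);print(s['moment'],"back100",-100*R[:,0])
E
```

```text
19.4 [ 0.5542 -0.1083  0.0388] open 0.156 F [-2.2  8.8 16.3] J [ -2.8  44.5  96.5 -46.2  51.9  37.5]
grasp rel hinge X,Y,Z 0.1961619146452555 68.82838081514599 22.062961284275048 q -0.038863760319289786 r 72.27807597235953
[ 0.23001366  0.47625102 -0.541174  ] back100 [ 6.09419545 56.49650565 82.28612052]
```

The force rose to 16 N with no motion, so the lever is on its stop. Releasing and retreating.

Request:
send_rows(fingers=[0.6,0.6,0.6,0.6,0.6,0.6,0.6,0.6,0.6,0.6], dp=[[0,0,0],[0,0,0],[0,0,0],[0,0,0],[0,0,0],[0,5,8],[2,14,21],[3,28,42],[4,42,64],[5,50,90]], turn=[[0,0,0],[0,0,0],[0,0,0],[0,0,0],[0,0,0],[0,0,0],[0,0,0],[0,0,0],[0,0,0],[0,0,0]])

```text
time_s: 20.23
position: [0.5584, -0.0568, 0.1289]
tcp_rot: [[-0.063, 0.097, 0.993], [-0.564, 0.818, -0.115], [-0.823, -0.568, 0.003]]
force: [1.0, -0.3, -0.3]
opening: 0.597
```

Request:
send_rows(fingers=[0.6,0.6,0.6,0.6,0.6,0.6,0.6,0.6], dp=[[0,0,20],[0,0,45],[0,0,70],[0,0,95],[0,0,115],[0,0,120],[0,0,120],[0,0,120]], turn=[[0,0,0],[0.05,0,0],[0.1,0,0],[0.15,0,0],[0.2,0,0],[0.2,0,0],[0.2,0,0],[0.2,0,0]])

```text
time_s: 20.9
position: [0.5576, -0.0564, 0.2482]
tcp_rot: [[-0.064, 0.096, 0.993], [-0.389, 0.914, -0.114], [-0.919, -0.394, -0.021]]
force: [0.5, -0.4, -0.3]
opening: 0.597
```

```bash
python3 - <<'E'
from st import *
from h import *
s,p=stat()
g=np.stack(np.meshgrid(np.arange(512),np.arange(384)),-1).reshape(-1,2)
for n in("side","top","wrist"):
    c=bot.capture(n);im=c["img"];cv2.imwrite(f"pics/{n}20.png",im);P=wristpose(c,s) if n=="wrist" else pose(c)
    for k in("orange","yellow","red"):
        for ce,st_,uv in blobs(im,k,10):
            w=pts(c,uv,P)*1000
            if not len(w):continue
            m=np.median(w,0)
            if k=="orange" and len(w)>60:
                mm=w.mean(0);u=np.linalg.svd(w-mm)[2][0];u*=np.sign(u[1]);r=w-HIN;t=r[r@Y>(r@Y).max()-8]
                print(n,"orange q dir",np.arctan2(u@Z,u@Y)-np.radians(20),"tip",(t@Y).mean(),(t@Z).max(),ce.round(1))
            elif np.hypot(*(m[:2]-NUT))<45: print(n,k,ce.round(1),len(uv),m.round(1))
    q=pts(c,g,P)*1000;m=(np.hypot(q[:,0]-440,q[:,1]+134)<30)&(q[:,2]>89.5)&(q[:,2]<97)
    if m.sum()>30: print(n,"wing",cv2.minAreaRect(q[m][:,:2].astype(np.float32)))
    if n=="side": cv2.imwrite("pics/side20z.png",cv2.resize(im[180:350,220:380],None,fx=3.5,fy=3.5,interpolation=cv2.INTER_CUBIC))
for n in("top","side"):
    c=load(n+"0.npz");w=pts(c,blobs(c["img"],"orange",60)[0][2])*1000;r=w-HIN;t=r[r@Y>(r@Y).max()-8];mm=w.mean(0);u=np.linalg.svd(w-mm)[2][0];u*=np.sign(u[1])
    print("before",n,np.arctan2(u@Z,u@Y)-np.radians(20),(t@Y).mean(),(t@Z).max(),blobs(c["img"],"orange",60)[0][0])
E
```

```text
20.9 [ 0.5576 -0.0564  0.2482] open 0.597 F [ 0.5 -0.4 -0.3] J [ -3.5  25.   86.  -24.2  73.   10.8]
grasp rel hinge X,Y,Z -1.2880652273352462 111.67789042610545 236.44280820738481 q 0.7804668195496807 r 261.4902536673583
side orange q dir -0.0025124206398453586 tip 72.55505828429614 32.08236431570327 [308.7 224.7]
side yellow [265.4 290.6] 102 [ 425.5 -133.4   92.1]
side yellow [257.2 319.4] 13 [ 411.7 -131.8   47.3]
side red [253.6 323.7] 32 [ 406.5 -131.1   43.7]
side wing ((438.88079833984375, -135.1122283935547), (13.421262741088867, 42.68832015991211), 80.86007690429688)
top orange q dir -0.0035663326710176912 tip 75.96181123267023 33.29782653030256 [317.6 184. ]
top yellow [340.4 257.7] 65 [ 425.5 -131.9   93. ]
top yellow [333.9 265.4] 12 [ 414.1 -131.3   46.9]
top red [332.6 269.9] 14 [ 406.5 -129.3   43.8]
top wing ((440.0399169921875, -133.75888061523438), (12.227601051330566, 42.45118713378906), 82.69073486328125)
wrist orange q dir 0.08244988947663917 tip 78.27219949340471 33.93143747532446 [257.9 145.4]
wrist yellow [149.8 164.2] 28 [ 416.1 -130.3   48.2]
wrist yellow [147.6 185.7] 96 [ 426.1 -130.9   93.6]
wrist red [142.9 161.6] 16 [ 407.1 -127.7   44.6]
wrist wing ((440.4251708984375, -133.5849151611328), (13.79764175415039, 42.483943939208984), 80.77335357666016)
before top 0.032736786980735844 73.12964122667316 35.787389454162934 [320.028 181.136]
before side 0.033588430407451575 71.30928883834103 34.64418986134892 [309.12803532 224.1589404 ]
```

View pics/side20.png

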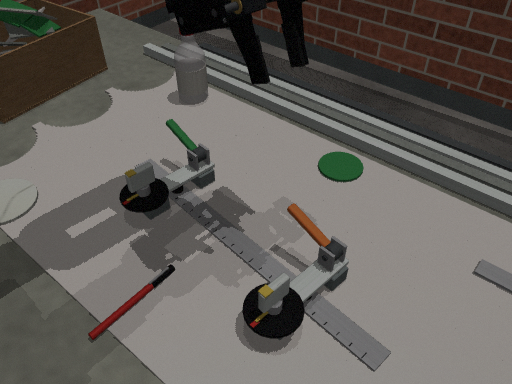

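View pics/side20z.png

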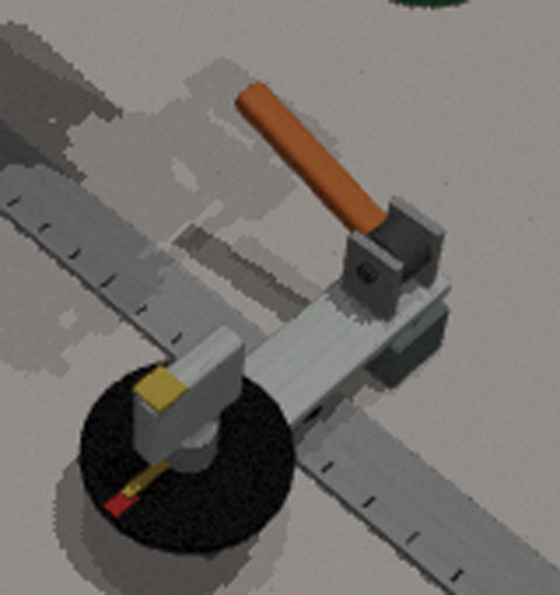

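Final checks pass. The lever measures about 0.00 rad (it was 0.033 before), the wing and pointer point at the red mark to about 1–2°, and the arm is clear. Handing in.

```bash
python3 -c "
from rig import bot
print(bot.hand_in())"
```

```text
the job is handed in; nothing more can be done
None
```

The job is done and handed in at about 21 s of the 67 s allowed; no verdict was reported. I opened the orange lever past the vertical, turned its wing nut about 74° clockwise in one grasp, then closed the lever onto its stop.

**Final checks**
- **Lever:** it was left open at about 1.57 rad. At the end it measured about 0.00 rad from both the side and top views (0.033 at the start). Pressing it shut raised the force to 16 N with no further movement.
- **Nut:** the yellow pointer meets the red mark in the final pictures. Wing and mark bearings differ by +0.3° (top view), +0.8° (wrist) and −2.0° (side), which is within my measurement noise.
- **Green clamp:** I never touched it. I did not measure its lever again, but it looks unchanged in the last side view, and its yellow marker was at the same pixel as at the start when last measured.
- **Robot:** it ended clear of everything, with the measured force near zero.

**Disagreements**
- **Fingertips:** the cameras showed the real fingertips about 33 mm short of the reported TCP. My first approach to the lever stopped short because of this, touching nothing, and I then grasped 52 mm behind the reported TCP.
- **Wrist view of the lever:** the final wrist-camera estimate read 0.08 rad. I trusted the side and top views and the stop force instead, because the wrist camera saw the lever obliquely.

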